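# Proof-load the glued hanger on a wall plate

## Task

Prove that the hanger glued to the back of this plate holds: with the spring balance, hook its wire loop and pull straight out, along the plate's back and away from its middle, to 15 N; keep it at 15 N for two seconds, never going over 20 N. Then ease off, unhook the balance and lay it back down flat on the bench clear of the board, without dropping it, leaving the plate lying on its board and everything else in its place.

Things in the scene. Friction and masses are not known exactly. Their poses are not given: they have to be found in the camera images.
- balance_grip (a point): Where to grip the loose spring balance: a bar 170 mm long, 32 mm wide and high; rear 90 mm a black grip sleeve, front 80 mm a metal case with white scale on top. Point on the axis, 16 mm above the underside, 50 mm ahead of the sleeve's rear end, 40 mm behind its front. Axes: +x along the bar to the hook end, z up as it lies. 195 g, balanced about 25 mm ahead of this point.
- balance_hook (a point): Inside of the hook's bend, where the loop's bar sits when pulled: rod in, 152 mm ahead (+x) of balance_grip, 6 mm lower. Hook: 4 mm wire J in the upright plane of the axis; from the rod it bends forward, down and back, open towards the housing. It reaches 6 mm ahead of this point, its tip 7 mm behind, its underside 8 mm below (2 mm off the bench as it lies). Gap in the bend 8 mm high.
- pull_rod (a joint): How far the balance's rod is drawn out (m): 0 slack, 0.050 the end. Spring 500 N/m, 2 mm per newton: 0.030 is 15 N, 0.040 is 20 N. A dark pointer on the scale moves as much towards the hook; ticks every 1 N, long ones every 5 N from 0 to 25; a dark clip on both edges of the case marks 15 N.
- loop_bar (a point): Middle of the outer bar of the hanger's level, stiff, 3.5 mm steel wire loop, 33 mm above the plate's underside; its aluminium disc (56 mm) is glued to the plate's back. +x: from the plate's middle outward, the way to pull; the bar runs along y, straight for 18 mm; z up. Opening 22 mm wide, 24 mm long from the bar inwards (-x) to the foot ring; free below: 20 mm near the bar, 9 mm at the ring.
- plate: White ceramic wall plate, 240 mm across, 25 mm high, 0.65 kg, loose, face down; origin at the middle of its underside, +x towards the loop. Its rim is 2 to 10 mm short of two stop pegs, so it slides that far against them when pulled.
- board: Plywood test board 270 x 270 mm fixed to the bench, with a grey felt pad whose top is 15 mm above the bench; on its +x side two stop pegs 16 mm thick, standing 45 to 52 mm above the bench, at x = 99, y = 89 and -89 mm, hold the plate against the pull. Origin on the bench under the plate's middle (the board's middle is at x = -5 mm).
- brush_mug: Bystander: banded mug with brushes, 82 mm across, about 220 mm high; origin at its base.
- squeeze_bottle: Bystander: white squeeze bottle, 66 mm across, 183 mm high; origin at its base.
- glue_bottle: Bystander: small grey glue bottle, 32 mm across, 100 mm high; origin at its base.
- hanger_tray: Bystander: grey tray of spare hangers, 100 x 130 mm, 28 mm high; origin at its base.
- brush: Bystander: brush lying on the bench, 200 mm long along x, 11 mm thick; origin at its middle, on the bench.
Mind the look-alikes: they are no part of the job. Several things look just like the part that bears balance_grip: the one meant starts farthest from the robot's base.

How it is judged (in metres and radians):
On the way:
1. the balance, hooked in the hanger's loop, pulls with 12.5 to 17.5 N for 1.5 s without a break, within 20 degrees of straight out (value of joint pull_rod between 0.025 and 0.035 m and distance between balance_hook and loop_bar below 0.012 m and angle between the x axis of balance_grip and the x axis of loop_bar, either way round below 0.35 rad), for 1.5 s.
At the end, for the whole second after the job is handed in: The balance is unhooked and lies flat on the bench (its axis less than 24 mm and the inside of its hook less than 30 mm above the bench), slack (rod out less than 3 mm), its hook more than 40 mm from the loop's bar; the plate lies flat on its board within 20 mm of where it began (height (world z) of balance_grip below 0.024 m and height (world z) of balance_hook below 0.03 m and value of joint pull_rod below 0.003 m and horizontal distance between balance_hook and loop_bar above 0.04 m and distance of plate from where it was at the start of the episode below 0.02 m and angle between plate's own z axis and vertical below 0.08 rad); the robot touches nothing.
It fails at once if the balance is pulled over 20 N (rod out more than 40 mm) (value of joint pull_rod above 0.04 m).
It fails at once if the plate is dragged more than 25 mm or tipped more than 0.2 rad (distance of plate from where it was at the start of the episode above 0.025 m or angle between plate's own z axis and vertical above 0.2 rad).
It fails at once if another thing on the bench is moved more than 30 mm (distance of any of brush_mug, squeeze_bottle, glue_bottle, hanger_tray, brush from where it was at the start of the episode above 0.03 m).
It fails at once if the balance is let go while its grip is more than 50 mm above the bench (34 mm above lying) (height (world z) of balance_grip above 0.05 m and contact force between the fingers and anything else below 0.1 N).
It also fails if it takes over 58 s, if anything falls off the work surface, if the arm or the gripper's body presses on something with over 40 N, if the wrist force passes 120 N, or if a joint passes its speed limit or range.

## Robot

A 6-joint arm with a two-finger parallel gripper is mounted at the origin on the work surface. World frame = base frame: x ahead of the robot, y to its left, z up, the work surface at z = 0. Lengths are in mm, angles in rad, forces in N, time in s.
With the tool pointing down it reaches from about 350 to 975 mm from the base axis. Payload 7.1 kg.
Tool frame: the origin (TCP) lies at the very end of the fingers, on their centre line; the grasp point (between the pads) lies 19 mm behind it; z points along the fingers, x is the direction in which the jaws open and shut, and the axes are right-handed (so a half turn about z gives the same grasp; the last joint's range is limited). The gripper opens to 88 mm and grips with 3 to 60 N. Pads are 20 mm wide; open, the fingers measure 115 mm over their backs; the gripper's body (75 mm by 178 mm) begins 61 mm behind the grasp point.
Start: joints at [1.328, 0.423, 1.63, -0, 1.089, -0.019], TCP at [138.679, 609.404, 222.675] pointing down, gripper open.
Joint ranges: [-3, 3], [-0.9, 2.11], [0.09, 2.58], [-1.31, 4.45], [0.11, 2.69], [-2.54, 2.54]. Speed limits (rad/s): [2.39, 2.39, 3.01, 3.14, 3.14, 3.14].

## Interface

Orientations are given as a rotation vector (axis times angle).
In Python, from workcell import * gives the robot as it stands.
- The arm moves only by the tool arm_command, never from a script. Its argument "increments" is a list of rows, each a list of 2 entries, a list of its own where there are three numbers: the shift along the tool's x, y, z in cm, then the turn about the tool's z in degrees. In form: [[[dx, dy, dz], turn], ...]. A call has 1 to 20 rows; each row shifts and turns the pose as measured when the row begins, along the tool's axes as they then stand; what a row does not reach is not made up. A row lasts 1/10 s, in which the tool goes at most 50 mm and 8.59 degrees, less where a joint would pass 70% of its speed; a pose out of reach is approached as far as the arm can. A call is refused whole if a number of a shift passes 5 or a number of a turn 8.59, either way. A call with a gripper value outside its range is refused whole. "gripper" is the opening, from 0 (shut) to 1 (fully open), set as the call begins (left out, the last holds). The fingers move at their own pace and stop on an object; the grip force is fixed at half the most. Time passes only in rows, so rows that do not move let the fingers close. It gives the time, the measured TCP pose, the force and the opening at its end, in the units of the state.
- get_obs(): the state, without advancing time (a new reading comes with each control period).
- get_image(name): name is "scene" or "side" or "wrist"; returns the picture (480x640x3 uint8, red, green, blue); there is no depth.
- camera_params(name): a dict with "K" (3x3 intrinsics, pixels), "rvec" (rotation vector, rad) and "tvec" (3), from world to camera coordinates, as OpenCV has them; the wrist camera has in their place "T_tool_cam" (4x4, takes a point from camera to tool coordinates, whose origin is the TCP and whose axes are the tool frame's). Camera axes: x right, y down, z forward; pixel columns grow to the right and rows downward; lengths in mm; the calibration is good to about 2 mm. A picture is of the moment at which its call begins: read the wrist's pose just before it. camera_params takes no time and is no camera call.
- close_job(): hands the job in, once; it reports no verdict.
The state is a dict: "t": time; "qpos": joint angles; "qvel": joint speeds; "joint_torque": joint torques, N m; "ee_pos": TCP position; "orientation": TCP orientation; "ft_force": force on the tool from outside, world axes, zero at the start; "moment": the same for the moment, N m; "width": finger opening in mm.
Only numpy, scipy, OpenCV 4.12 (cv2) and the standard library are available. Lean on these libraries where they do the work, as an engineer would, in place of code of your own. Each camera call takes 0.05 s, during which the arm holds its last target.

## Working session

There is one attempt and no reset: what is moved stays moved. The work goes in short steps, Python scripts to look and compute and a tool call to move; the robot and the scene stay as the last step left them, time stands still between calls to the robot, and variables do not carry over. Pictures are saved under pics/ and viewed, and the job is handed in when it is done.

Besides the shell and the picture viewer there is one more tool, called after "Call:" as name(argument=value, ...) on one line, values as JSON. arm_command: Moves the arm, as the interface text tells. Its arguments: {"type":"object","properties":{"increments":{"type":"array","items":{"type":"array"}},"gripper":{"type":"number"}},"required":["increments"]}

```bash
mkdir -p pics; python3 - <<'E'
from workcell import *
import cv2
o=get_obs();print(o)
for n in ["scene","side","wrist"]:
    print(n,camera_params(n))
    cv2.imwrite(f"pics/{n}0.png",get_image(n)[:,:,::-1])
E
```

```text
{'t': 0.0, 'qpos': array([ 1.32800792e+00,  4.23842533e-01,  1.63071506e+00,  3.77001497e-05,
        1.08863500e+00, -1.89624829e-02]), 'qvel': array([-6.90296771e-04, -5.73577337e-05, -8.59292724e-04, -3.80354175e-04,
       -1.34357926e-04,  9.97065895e-04]), 'joint_torque': array([ 2.68657655e-03, -5.44621933e+01, -2.73672438e+01,  6.45177579e-02,
        2.25193135e-02, -1.16767469e-04]), 'ee_pos': array([138.52725988, 608.8543641 , 221.89081821]), 'orientation': array([ 2.45491022e+00,  1.95884239e+00, -2.02512115e-03]), 'ft_force': array([ 0.09294052, -0.88173837,  0.05610303]), 'moment': array([-0.00577468,  0.03453298, -0.02261256]), 'width': 87.86330664746717}
scene {'K': array([[489.63552599,   0.        , 320.32850764],
       [  0.        , 489.63552599, 235.38371364],
       [  0.        ,   0.        ,   1.        ]]), 'rvec': array([ 1.54931663,  1.74084241, -0.93309175]), 'tvec': array([  76.29807923, -174.37376813, 1536.09435757])}
side {'K': array([[539.59501136,   0.        , 316.70697308],
       [  0.        , 539.59501136, 246.98782   ],
       [  0.        ,   0.        ,   1.        ]]), 'rvec': array([ 2.33950268, -0.58860203,  0.23736688]), 'tvec': array([-403.25463842,  195.44997387, 1243.68090563])}
wrist {'K': array([[349.26109478,   0.        , 316.11749053],
       [  0.        , 349.26109478, 242.18470602],
       [  0.        ,   0.        ,   1.        ]]), 'T_tool_cam': array([[ 9.99999160e-01,  9.61042973e-04,  8.70099107e-04,
         7.10059768e-01],
       [-1.17724004e-03,  9.54251354e-01,  2.99003291e-01,
        -8.33590183e+01],
       [-5.42938239e-04, -2.99004064e-01,  9.54251683e-01,
        -1.62396972e+02],
       [ 0.00000000e+00,  0.00000000e+00,  0.00000000e+00,
         1.00000000e+00]])}
```

View pics/scene0.png

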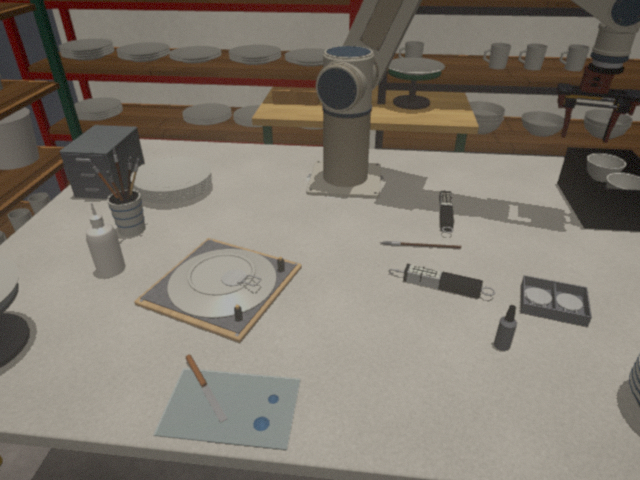

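View pics/side0.png

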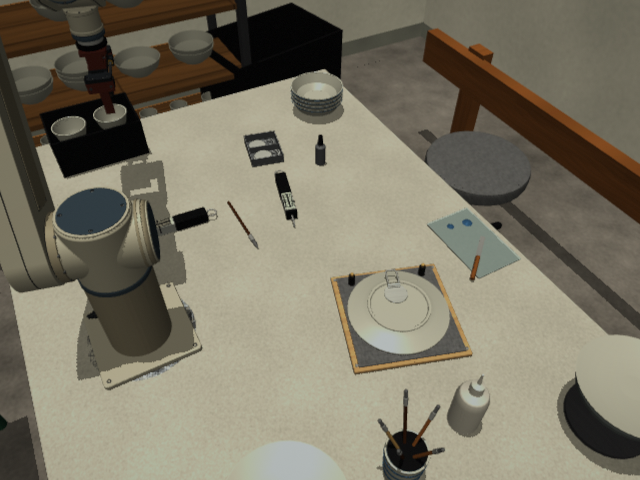

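View pics/wrist0.png

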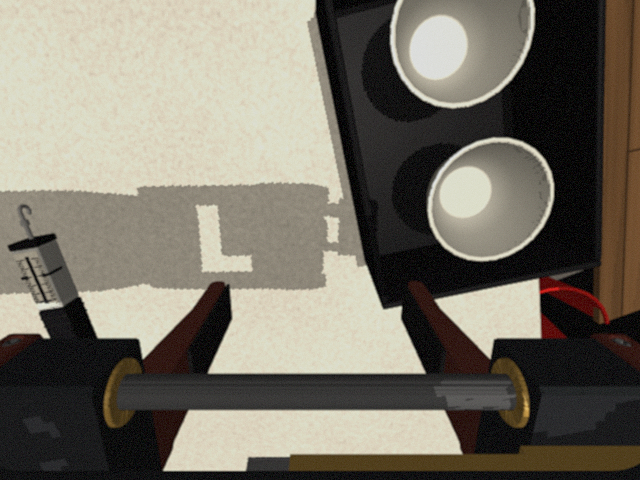

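```bash
cat > h.py <<'E'
import numpy as np, cv2
from workcell import *
def ray(n,uv,obs=None):
    p=camera_params(n)
    d=np.linalg.inv(p["K"])@np.array([uv[0],uv[1],1.])
    if n=="wrist":
        R=cv2.Rodrigues(np.array(obs["orientation"]))[0];T=p["T_tool_cam"]
        return R@T[:3,3]+obs["ee_pos"], R@T[:3,:3]@d
    R=cv2.Rodrigues(p["rvec"])[0]
    return -R.T@p["tvec"], R.T@d
def at(n,uv,z,obs=None):
    o,d=ray(n,uv,obs); return (o+d*(z-o[2])/d[2]).round(1)
def proj(n,P,obs=None):
    p=camera_params(n);P=np.atleast_2d(P).astype(float)
    if n=="wrist":
        R=cv2.Rodrigues(np.array(obs["orientation"]))[0];T=p["T_tool_cam"]
        Rw=R@T[:3,:3];c=R@T[:3,3]+obs["ee_pos"]
        q=(P-c)@Rw@p["K"].T
    else: q=(P@cv2.Rodrigues(p["rvec"])[0].T+p["tvec"])@p["K"].T
    return (q[:,:2]/q[:,2:]).round(1)
def crop(img,x0,y0,w,h,s,f):
    cv2.imwrite(f,cv2.resize(img[y0:y0+h,x0:x0+w,::-1],None,fx=s,fy=s,interpolation=cv2.INTER_CUBIC))
E
python3 - <<'E'
from h import *
a=cv2.imread("pics/scene0.png")[:,:,::-1];b=cv2.imread("pics/side0.png")[:,:,::-1]
crop(a,375,190,130,120,6,"pics/c1.png")
crop(b,210,160,100,80,8,"pics/c2.png")
crop(a,130,230,180,110,4.4,"pics/c3.png")
crop(b,320,250,160,130,4.6,"pics/c4.png")
E
```

```text
(no output)
```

View pics/c1.png

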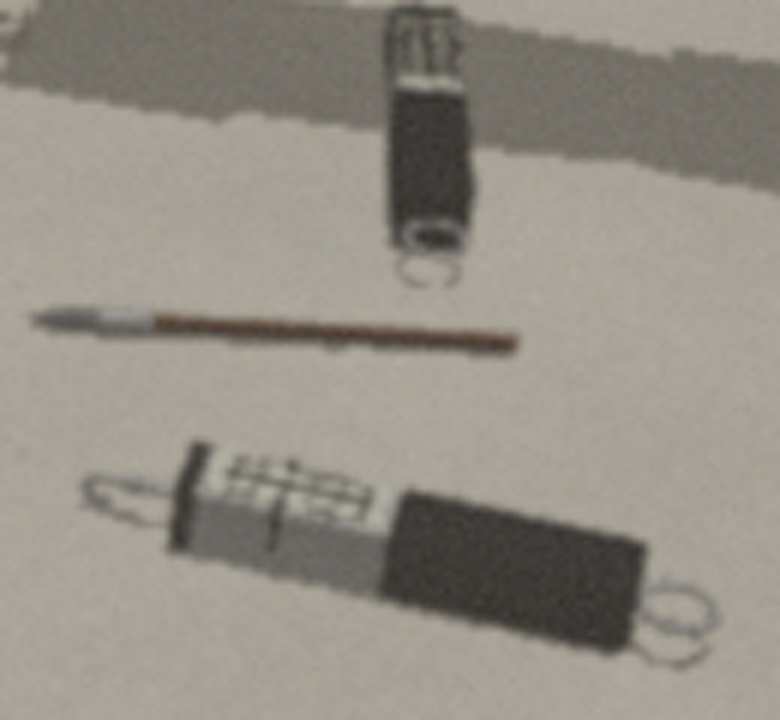

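View pics/c2.png

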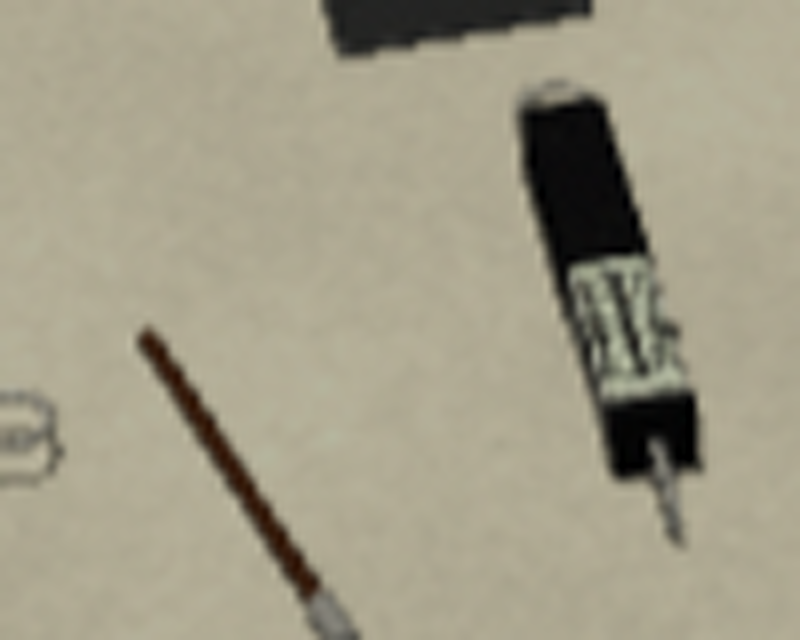

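View pics/c3.png

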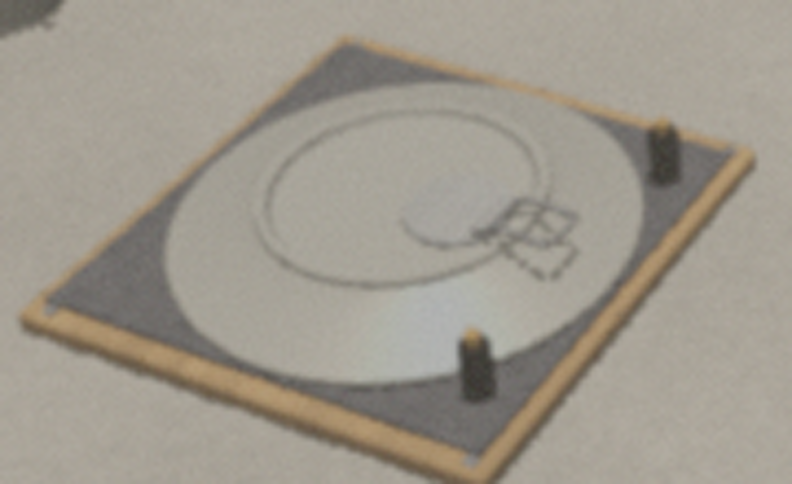

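View pics/c4.png

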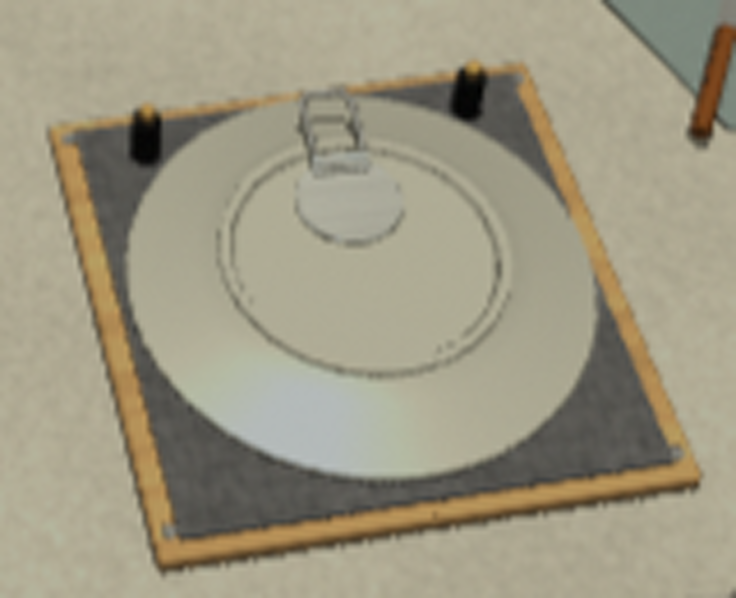

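```bash
python3 - <<'E'
from h import *
S=lambda x,y:(210+x/8-.5,160+y/8-.5)
C=lambda x,y:(375+x/6-.5,190+y/6-.5)
for nm,p in dict(rl=(522,100),rr=(603,97),fl=(603,403),fr=(695,393)).items(): print("side",nm,at("side",S(*p),32))
for nm,p in dict(fl=(195,443),fr=(172,493),sl=(405,490),sr=(385,535),rl=(645,543),rr=(630,590)).items(): print("scene",nm,at("scene",C(*p),32))
print("hook scene",at("scene",C(85,490),10),"side",at("side",S(682,543),8))
D=lambda x,y:(130+x/4.4-.5,230+y/4.4-.5)
E=lambda x,y:(320+x/4.6-.5,250+y/4.6-.5)
print("bar scene",at("scene",D(578,215),48),at("scene",D(540,243),48),"side",at("side",E(303,92),48),at("side",E(352,92),48))
print("pegs",at("scene",D(662,122),50),at("scene",D(473,335),50),at("side",E(146,107),50),at("side",E(471,66),50))
print("ring top?",at("scene",D(475,235),48))
for c in [(345,38),(752,155),(485,482),(25,315)]: print("board",at("scene",D(*c),13))
for c in [(522,66),(52,130),(160,568),(698,480)]: print("board side",at("side",E(*c),13))
for n,uv in dict(mug=(128,230),sq=(108,273),glue=(503,347),tray=(555,300)).items(): print(n,at("scene",uv,0))
print("brush",at("scene",(382,244),6),at("scene",(461,247),6))
E
```

```text
side rl [501.2 338.9  32. ]
side rr [528.2 326.5  32. ]
side fl [456.5 180.1  32. ]
side fr [486.5 169.8  32. ]
scene fl [458.3 178.3  32. ]
scene fr [490.4 169.   32. ]
scene sl [478.9 255.4  32. ]
scene sr [506.8 245.8  32. ]
scene rl [500.8 339.5  32. ]
scene rr [528.6 330.1  32. ]
hook scene [463.8 138.2  10. ] side [460.2 128.9   8. ]
bar scene [ 569.  -137.5   48. ] [ 592. -151.   48.] side [ 572.8 -138.9   48. ] [ 595.7 -151.1   48. ]
pegs [ 491.6 -110.3   50. ] [ 661.7 -165.3   50. ] [ 493.3 -110.    50. ] [ 660.8 -167.2   50. ]
ring top? [ 589.6 -183.7   48. ]
board [ 382.4 -319.2   13. ]
board [466.3 -68.1  13. ]
board [ 715.5 -149.4   13. ]
board [ 632.7 -400.3   13. ]
board side [ 709.4 -157.    13. ]
board side [457.8 -74.4  13. ]
board side [ 372.7 -328.4   13. ]
board side [ 625.5 -410.2   13. ]
mug [ 350.3 -550.6    0. ]
sq [ 531.7 -515.6    0. ]
glue [665.7 360.2   0. ]
tray [512.3 497.8   0. ]
brush [349.3 121.4   6. ] [340.5 317.    6. ]
```

Look-alikes: the near balance at scene (446,212) and the far balance at (441,281), with grip at about (502,286). I choose the far one, since it is farthest from the base. The crop shows its hook end on the left and its black sleeve on the right. The loop is on the plate at scene (255,283). I'll move over the far balance first.

Call:
arm_command(increments=[[[-1.67,3.04,0.4],0],[[-1.67,3.04,0.4],0],[[-1.67,3.04,0.4],0],[[-1.67,3.04,0.4],0],[[-1.67,3.04,0.4],0],[[-1.67,3.04,0.4],0],[[-1.67,3.04,0.4],0],[[-1.67,3.04,0.4],0],[[-1.67,3.04,0.4],0],[[-1.67,3.04,0.4],0],[[-1.67,3.04,0.4],0],[[-1.67,3.04,0.4],0],[[-1.67,3.04,0.4],0],[[-1.67,3.04,0.4],0]])

```text
t: 1.55
ee_pos: [511.6, 276.8, 161.7]
orientation: [-2.448, -1.969, 0.005]
ft_force: [-0.1, 0.3, -0.2]
width: 87.5
```

Call:
arm_command(increments=[[[0,0,0],8.5],[[0,0,0],8.5],[[0,0,0],8.5],[[0,0,0],8.5],[[0,0,0],8.5],[[0,0,0],8.5],[[0,0,0],8.5],[[0,0,0],8.5],[[0,0,0],8.5],[[0,0,0],8.5],[[0,0,0],7],[[0,0,0],0]])

```text
t: 2.75
ee_pos: [513.5, 270.9, 157.6]
orientation: [3.105, -0.436, -0.012]
ft_force: [0.1, 0.2, -0.4]
width: 87.5
```

```bash
python3 - <<'E'
from h import *
import pickle
o=get_obs();im=get_image("wrist");pickle.dump(o,open("o1.pkl","wb"))
print(o["ee_pos"],o["orientation"],o["qpos"])
cv2.imwrite("pics/w1.png",im[:,:,::-1])
E
```

```text
[513.53921422 270.86819591 157.60716555] [ 3.10466516 -0.43628944 -0.01169038] [ 4.65416442e-01  4.45259739e-01  1.77027121e+00 -1.26996709e-03
  9.35836218e-01  7.45400363e-01]
```

View pics/w1.png

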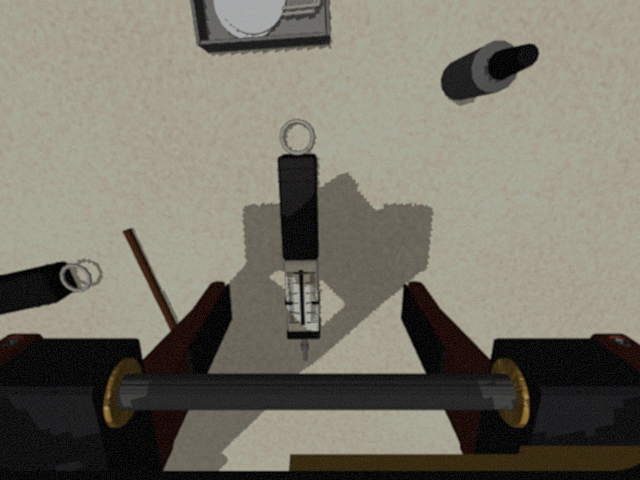

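```bash
python3 - <<'E'
from h import *
im=cv2.imread("pics/w1.png")[:,:,::-1]
crop(im,255,110,100,130,4.6,"pics/w1a.png")
crop(im,255,235,100,130,4.6,"pics/w1b.png")
a=cv2.imread("pics/w1a.png");b=cv2.imread("pics/w1b.png");cv2.imwrite("pics/w1c.png",np.hstack([a,b])[:598,:800] if 0 else cv2.resize(np.hstack([a,b]),(800,520)))
E
```

```text
(no output)
```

View pics/w1c.png

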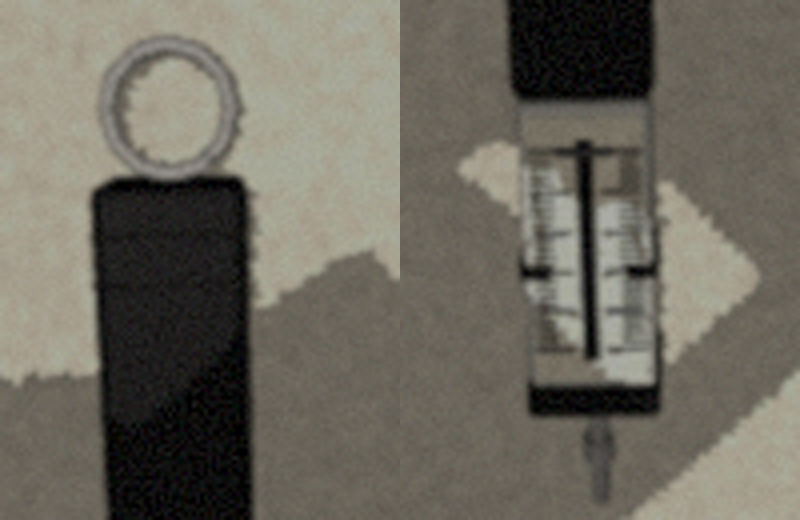

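```bash
python3 - <<'E'
from h import *
import pickle
o=pickle.load(open("o1.pkl","rb"))
L=lambda x,y:(255+x/4-.5,110+y/4-.5)
R=lambda x,y:(255+(x-400)/4-.5,235+y/4-.5)
P={}
for n,uv,z in [("rearL",L(96,184),32),("rearR",L(246,184),32),("slL",R(516,100),32),("slR",R(654,100),32),("fL",R(530,413),32),("fR",R(660,413),32),("hook",R(600,503),10)]:
    P[n]=at("wrist",uv,z,o);print(n,P[n])
re=(P["rearL"]+P["rearR"])/2;sl=(P["slL"]+P["slR"])/2;f=(P["fL"]+P["fR"])/2
print(re,sl,f,np.linalg.norm(re-sl),np.linalg.norm(re-f))
d=f-re;d/=np.linalg.norm(d);print(np.degrees(np.arctan2(d[1],d[0])),"grip",re+50*d, sl-40*d,f-120*d)
print("hook",re+202*d, "from front",f+32*d+0,"seen tip-6",P["hook"]-6*d)
Rm=cv2.Rodrigues(o["orientation"])[0];print("tool x ang",np.degrees(np.arctan2(Rm[1,0],Rm[0,0])),Rm[:,2])
E
```

```text
rearL [500.9 342.1  32. ]
rearR [529.8 333.9  32. ]
slL [477.9 256.2  32. ]
slR [507. 248.  32.]
fL [457.2 179.8  32. ]
fR [486.8 171.5  32. ]
hook [460.6 135.9  10. ]
[515.35 338.    32.  ] [492.45 252.1   32.  ] [472.   175.65  32.  ] 88.90005624295182 168.03792726643587
-104.95008637901252 grip [502.4511263  289.69245341  32.        ] [502.76909896 290.74603727  32.        ] [502.95729687 291.58811181  32.        ]
hook [463.23855027 142.83751178  32.        ] from front [463.74472083 144.73317018  32.        ] seen tip-6 [462.14786484 141.69690559  10.        ]
tool x ang -15.999823474827016 [-0.00827549 -0.0053002  -0.99995171]
```

Call:
arm_command(increments=[[[1.65,3.75,-0.05],0],[[1.65,3.75,-0.05],0],[[1.65,3.75,-0.05],0],[[1.65,3.75,-0.05],0],[[1.65,3.75,-0.05],0],[[1.65,3.75,-0.05],0],[[1.65,3.75,-0.05],0],[[1.65,3.75,-0.05],0],[[1.65,3.75,-0.05],0],[[1.65,3.75,-0.05],0],[[1.65,3.75,-0.05],0],[[0,0,0],0],[[0,0,0],0]])

```text
t: 4.1
ee_pos: [588.2, -190.5, 164.3]
orientation: [3.116, -0.35, -0.009]
ft_force: [0.5, 0.2, 0.6]
width: 87.6
```

```bash
python3 - <<'E'
from h import *
import pickle
o=get_obs();im=get_image("wrist");pickle.dump(o,open("o2.pkl","wb"))
print(o["ee_pos"],o["orientation"],o["qpos"])
cv2.imwrite("pics/w2.png",im[:,:,::-1])
crop(im,220,180,180,130,4.4,"pics/w2a.png")
E
```

```text
[ 588.15961819 -190.48001656  164.32233728] [ 3.11632018 -0.35006831 -0.00883863] [-0.32907108  0.48422972  1.68389756 -0.00812929  0.97776569 -0.10078348]
```

View pics/w2.png

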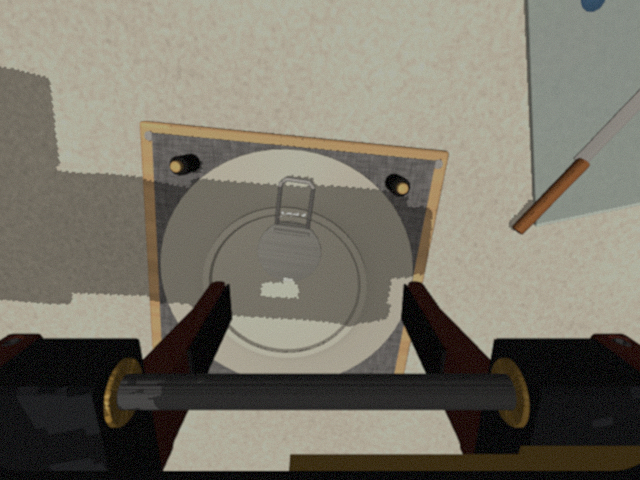

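View pics/w2a.png

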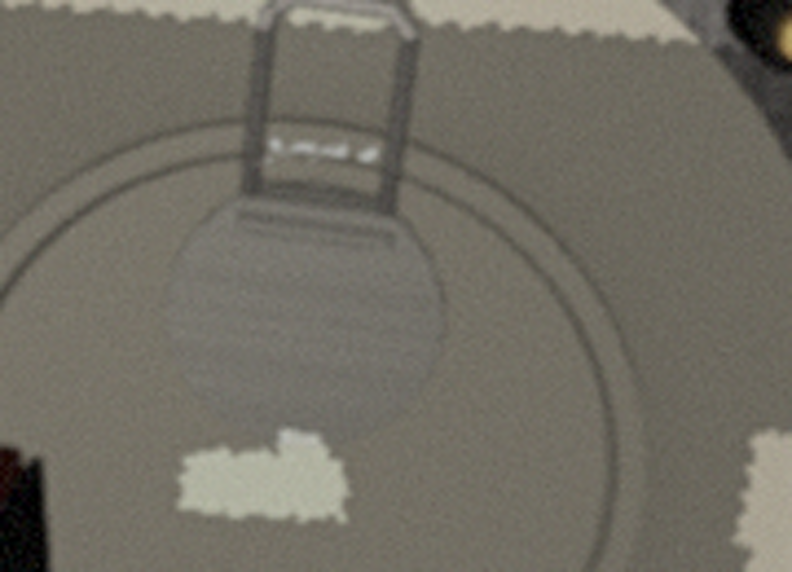

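```bash
python3 - <<'E'
from h import *
im=cv2.imread("pics/w2.png")[:,:,::-1]
crop(im,260,165,75,70,8,"pics/w2b.png")
E
```

```text
(no output)
```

View pics/w2b.png

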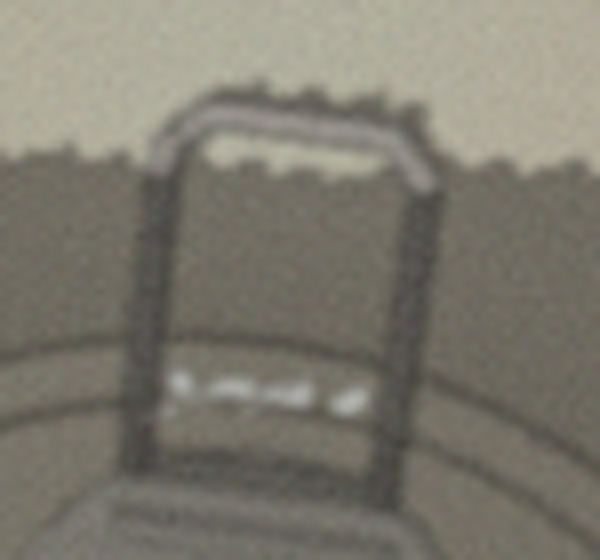

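```bash
python3 - <<'E'
from h import *
import pickle
o=pickle.load(open("o2.pkl","rb"))
L=lambda x,y:(260+x/8-.5,165+y/8-.5)
A=lambda x,y,z=48:at("wrist",L(x,y),z,o)
an=lambda v:np.degrees(np.arctan2(v[1],v[0]))
b1=A(205,111);b2=A(395,127);print("bar",b1,b2,np.linalg.norm(b2-b1),"normal ang",an(b2-b1)+90)
mid=(b1+b2)/2;print("bar mid",mid)
l1,l2,r1,r2=A(163,170),A(138,470),A(425,190),A(385,500)
print("sides",l1,l2,r1,r2,an(l1-l2),an(r1-r2),np.linalg.norm(l1-r1))
for uv in [(176,163),(394,186)]: print("peg",at("wrist",uv,50,o))
c=lambda x,y:(220+x/4.4-.5,180+y/4.4-.5)
D=[at("wrist",c(*p),42,o) for p in [(170,315),(445,315)]];print("disc",D,(D[0]+D[1])/2)
# plate rim circle
for p in [(160,270),(412,262),(285,149)]: print("rim",at("wrist",p,18,o))
# check in fixed cams
print(proj("scene",[b1,b2]),proj("side",[b1,b2]))
E
```

```text
bar [ 573.6 -137.7   48. ] [ 591.6 -143.4   48. ] 18.88094277307148 normal ang 72.42874122167753
bar mid [ 582.6  -140.55   48.  ]
sides [ 568.1 -142.5   48. ] [ 557.9 -171.7   48. ] [ 593.1 -150.1   48. ] [ 581.9 -180.4   48. ] 70.74492221071607 69.71382420994478 26.129676614914313
peg [ 494.2 -107.4   50. ]
peg [ 656.2 -162.2   50. ]
disc [array([ 534.8, -193.5,   42. ]), array([ 587.4, -205.3,   42. ])] [ 561.1 -199.4   42. ]
rim [ 432.3 -198.6   18. ]
rim [ 667.4 -243.    18. ]
rim [ 576.1 -116.8   18. ]
[[260.3 279.7]
 [255.8 284.9]] [[385.4 269.1]
 [392.9 268. ]]
```

```bash
cat >> h.py <<'E'
def go(x,y,z,ang):
    o=get_obs();R=cv2.Rodrigues(np.array(o["orientation"]))[0]
    d=R.T@(np.array([x,y,z])-o["ee_pos"])/10
    a=np.degrees(np.arctan2(R[1,0],R[0,0]));t=-((ang-a+180)%360-180)
    print("t",round(o["t"],2),"pos",o["ee_pos"].round(1),"ang",round(a,2),"-> d cm",d.round(2),"turn",round(t,2),"ft",o["ft_force"].round(2),"w",round(o["width"],1),"zax",R[:,2].round(3))
E
python3 -c "
from h import *
go(502.8,290.5,110,-15)"
```

```text
t 4.15 pos [ 588.3 -190.2  164.4] ang -12.79 -> d cm [-18.96 -45.02   5.24] turn 2.21 ft [-0.1  -0.55 -0.46] w 87.9 zax [-0.006 -0.005 -1.   ]
```

Call:
arm_command(increments=[[[-1.58,-3.7,0.35],0],[[-1.58,-3.7,0.35],0],[[-1.58,-3.7,0.35],0],[[-1.58,-3.7,0.35],0],[[-1.58,-3.7,0.35],0],[[-1.58,-3.7,0.35],0],[[-1.58,-3.7,0.35],0],[[-1.58,-3.7,0.35],0],[[-1.58,-3.7,0.35],0],[[-1.58,-3.7,0.35],0],[[-1.58,-3.7,0.35],0],[[-1.2,-2.8,0.3],0],[[0,0,0],0],[[0,0,0],0]])

```text
t: 5.55
ee_pos: [480.5, 307.4, 120.2]
orientation: [3.123, -0.284, -0.009]
ft_force: [-0.5, -0.4, 0.2]
width: 87.7
```

```bash
python3 -c "
from h import *
go(502.8,290.5,110,-15)"
```

```text
t 5.55 pos [480.5 307.4 120.2] ang -10.4 -> d cm [2.51 1.25 1.02] turn 4.6 ft [-0.47 -0.38  0.16] w 87.7 zax [-0.006 -0.005 -1.   ]
```

Call:
arm_command(increments=[[[0.7,0.4,0.3],1.2],[[0.7,0.4,0.3],1.2],[[0.6,0.3,0.3],1.2],[[0.3,0.1,0.1],0.8],[[0,0,0],0],[[0,0,0],0]])

```text
t: 6.15
ee_pos: [502.8, 284.9, 109.4]
orientation: [3.106, -0.421, -0.01]
ft_force: [-0.4, 0.2, -0.4]
width: 88.0
```

```bash
python3 -c "
from h import *
go(502.8,290.5,60,-15)"
```

```text
t 6.15 pos [502.8 284.9 109.4] ang -15.43 -> d cm [-0.12 -0.58  4.94] turn -0.43 ft [-0.44  0.21 -0.4 ] w 88.0 zax [-0.007 -0.006 -1.   ]
```

Call:
arm_command(increments=[[[0,-0.3,1.5],-0.3],[[0,-0.2,2],0],[[0,0,2],0],[[0,0,1.5],0],[[0,0,1],0],[[0,0,0.5],0],[[0,0,0],0],[[0,0,0],0]])

```text
t: 6.95
ee_pos: [503.5, 290.4, 18.1]
orientation: [3.108, -0.409, -0.009]
ft_force: [0.7, 0.3, -0.4]
width: 87.8
```

```bash
python3 -c "
from h import *
go(502.8,290.5,3,-15)
im=get_image('side');crop(im,220,140,160,110,5,'pics/s3.png')"
```

```text
t 6.95 pos [503.5 290.4  18.1] ang -15.01 -> d cm [-0.06 -0.    1.51] turn -0.01 ft [ 0.72  0.32 -0.42] w 87.8 zax [-0.007 -0.005 -1.   ]
```

View pics/s3.png

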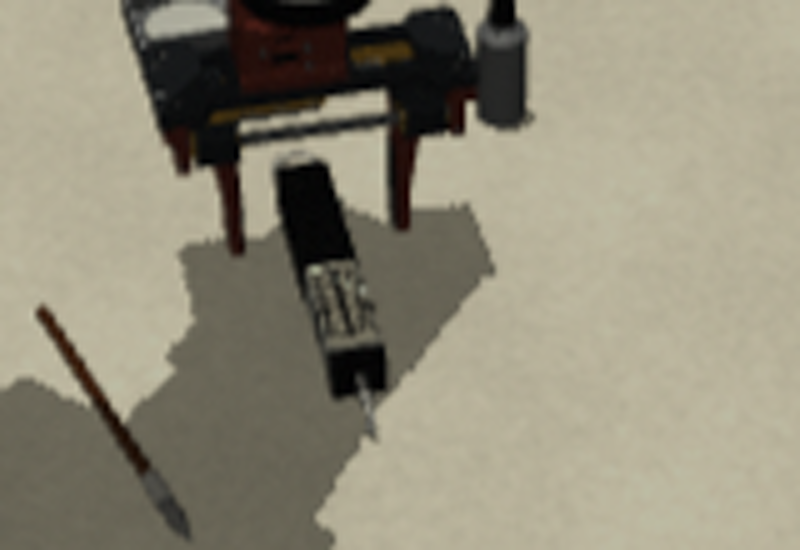

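Call:
arm_command(increments=[[[-0.05,0,0.5],0],[[0,0,0.5],0],[[0,0,0.3],0],[[0,0,0],0]])

```text
t: 7.4
ee_pos: [504.2, 291.1, 6.1]
orientation: [3.111, -0.41, -0.005]
ft_force: [-0.7, -0.2, 0.5]
width: 87.9
```

```bash
python3 -c "
from h import *
go(502.8,290.5,2,-15)"
```

```text
t 7.4 pos [504.2 291.1   6.1] ang -15.01 -> d cm [-0.12  0.1   0.41] turn -0.01 ft [-0.67 -0.19  0.5 ] w 87.9 zax [-0.003 -0.004 -1.   ]
```

Call:
arm_command(increments=[[[-0.15,0.05,0.35],0],[[0,0,0],0],[[0,0,0],0]])

```text
t: 7.7
ee_pos: [502.5, 291.0, 2.3]
orientation: [3.111, -0.41, -0.005]
ft_force: [-0.2, 0.2, 1.0]
width: 88.0
```

```bash
python3 -c "
from h import *
go(502.8,290.5,2,-15)"
```

```text
t 7.7 pos [502.5 291.    2.3] ang -15.01 -> d cm [0.04 0.04 0.03] turn -0.01 ft [-0.21  0.21  1.02] w 88.0 zax [-0.003 -0.004 -1.   ]
```

Good. Close the gripper.

Call:
arm_command(gripper=0, increments=[[[0,0,0],0],[[0,0,0],0],[[0,0,0],0],[[0,0,0],0],[[0,0,0],0],[[0,0,0],0],[[0,0,0],0],[[0,0,0],0]])

```text
t: 8.5
ee_pos: [502.8, 291.2, 2.6]
orientation: [3.111, -0.41, -0.004]
ft_force: [0.3, 0.7, -0.5]
width: 31.8
```

```bash
python3 -c "
from h import *
go(502.8,290.5,2,-15)"
```

```text
t 8.5 pos [502.8 291.2   2.6] ang -15.02 -> d cm [0.02 0.06 0.06] turn -0.02 ft [ 0.32  0.66 -0.47] w 31.8 zax [-0.003 -0.003 -1.   ]
```

Call:
arm_command(increments=[[[0,0,-0.5],0],[[0,0,-1.5],0],[[0,0,-2],0],[[0,0,-2],0],[[0,0,-2],0],[[0,0,-1],0],[[0,0,0],0]])

```text
t: 9.2
ee_pos: [502.4, 291.2, 99.7]
orientation: [3.111, -0.41, -0.005]
ft_force: [-0.1, 0.3, -2.2]
width: 31.9
```

```bash
python3 -c "
from h import *
go(629.5,-8.3,95,-19.5)
im=get_image('side');crop(im,220,140,160,110,5,'pics/s4.png')"
```

```text
t 9.2 pos [502.4 291.2  99.7] ang -15.02 -> d cm [20.04 25.63  0.53] turn 4.48 ft [-0.12  0.33 -2.21] w 31.9 zax [-0.003 -0.003 -1.   ]
```

View pics/s4.png

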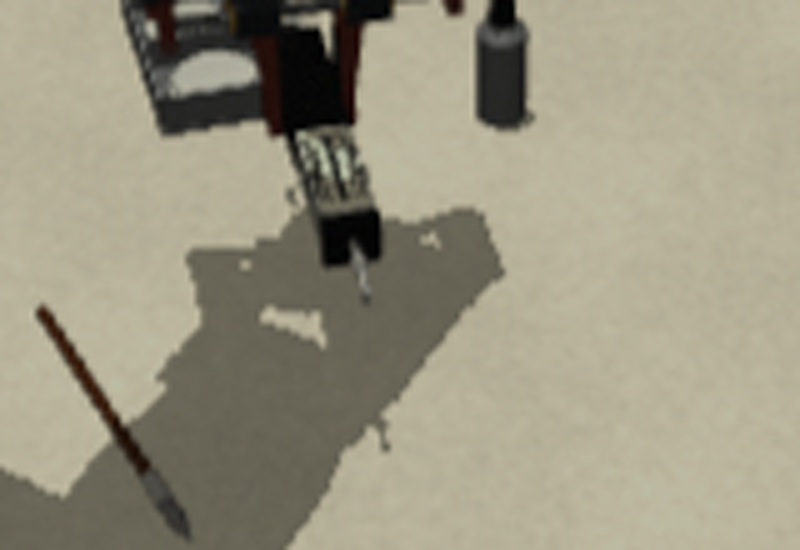

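Call:
arm_command(increments=[[[1.2,1.5,0],0.3],[[2.2,2.8,0],0.7],[[2.2,2.8,0],0.7],[[2.2,2.8,0],0.7],[[2.2,2.8,0],0.7],[[2.2,2.8,0],0.7],[[2.2,2.8,0],0.7],[[2.2,2.8,0],0],[[1.5,2,0],0],[[0.7,0.9,0],0],[[0,0,0],0],[[0,0,0],0]])

```text
t: 10.45
ee_pos: [605.5, -4.6, 88.1]
orientation: [3.087, -0.532, -0.031]
ft_force: [-1.2, 0.2, -0.7]
width: 32.0
```

```bash
python3 -c "
from h import *
go(629.5,-8.3,95,-19.5)"
```

```text
t 10.45 pos [605.5  -4.6  88.1] ang -19.57 -> d cm [ 2.37 -0.44 -0.74] turn -0.07 ft [-1.18  0.15 -0.71] w 32.0 zax [-0.021 -0.005 -1.   ]
```

Call:
arm_command(increments=[[[0.8,-0.1,-0.2],0],[[0.8,-0.1,-0.2],0],[[0.5,-0.1,-0.1],0],[[0.1,0,-0.1],0],[[0,0,0],0],[[0,0,0],0]])

```text
t: 11.05
ee_pos: [628.9, -4.7, 94.1]
orientation: [3.089, -0.524, -0.032]
ft_force: [-0.1, -0.6, -2.0]
width: 31.8
```

```bash
python3 -c "
from h import *
go(629.5,-8.3,95,-19.5)
im=get_image('side');crop(im,330,200,130,100,6,'pics/s5.png');cv2.imwrite('pics/s5f.png',im[:,:,::-1])
im=get_image('scene');crop(im,200,220,130,100,6,'pics/c5.png');cv2.imwrite('pics/c5f.png',im[:,:,::-1])"
```

```text
t 11.05 pos [628.9  -4.7  94.1] ang -19.26 -> d cm [ 0.18  0.32 -0.09] turn 0.24 ft [-0.05 -0.59 -2.01] w 31.8 zax [-0.021 -0.005 -1.   ]
```

View pics/s5.png

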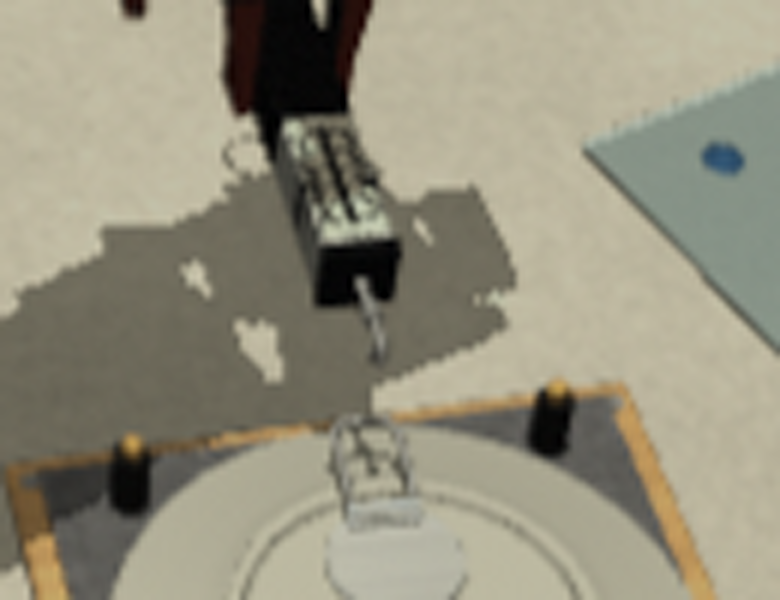

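View pics/c5.png

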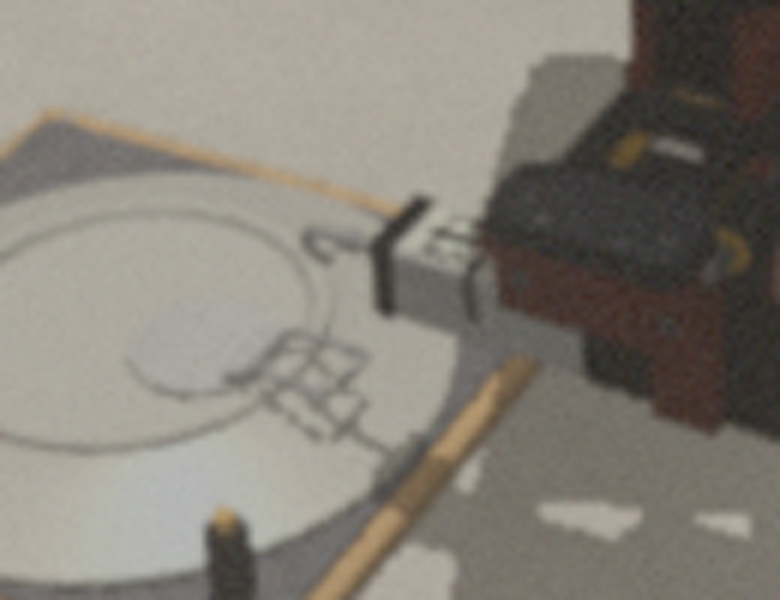

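```bash
cat >> h.py <<'E'
def tri(uvs,uvc):
    # least-squares meet of the side and scene rays
    A=np.zeros((3,3));b=np.zeros(3);rs=[ray("side",uvs),ray("scene",uvc)]
    for o,d in rs:
        d=d/np.linalg.norm(d);M=np.eye(3)-np.outer(d,d);A+=M;b+=M@o
    P=np.linalg.solve(A,b)
    return P.round(1),[round(float(np.linalg.norm(np.cross(P-o,d/np.linalg.norm(d)))),1) for o,d in rs]
def hookpos(L=153.4,zt=-7.4):
    o=get_obs();R=cv2.Rodrigues(np.array(o["orientation"]))[0];return R@np.array([0,L,zt])+o["ee_pos"]
E
python3 - <<'E'
from h import *
s=lambda x,y:(330+x/6-.5,200+y/6-.5)
c=lambda x,y:(200+x/6-.5,220+y/6-.5)
H=hookpos();F=hookpos(159.4);print("pred hook",H,"front",F,proj("side",F),proj("scene",F))
print("seen",s(378,357),c(306,237),tri(s(378,357),c(306,237)))
B=np.array([[573.6,-137.7,48],[591.6,-143.4,48]]);print(proj("side",B),proj("scene",B))
print("seen bar side",s(342,420),s(400,423),"scene",c(368,352),c(345,387))
print(tri(s(335,424),c(368,350)),tri(s(408,424),c(342,390)))
# housing corners pred
for q in [(-16,120),(16,120)]:
    o=get_obs();R=cv2.Rodrigues(o["orientation"])[0]
    for z in (-29.4,2.6):
        P=R@np.array([q[0],q[1]+1,z])+o["ee_pos"];print(q,z,(proj("side",P)-[329.5,199.5])*6,(proj("scene",P)-[199.5,219.5])*6)
E
```

```text
pred hook [ 578.30495451 -149.60456129  103.18818936] front [ 576.3264496  -155.26854823  103.25725654] [[392.8 258.5]] [[249.8 259.2]]
seen (392.5, 259.0) (250.5, 259.0) (array([ 574.9, -154.9,  102.4]), [0.8, 0.8])
[[385.4 269.1]
 [392.9 268. ]] [[260.3 279.7]
 [255.8 284.9]]
seen bar side (386.5, 269.5) (396.1666666666667, 270.0) scene (260.8333333333333, 278.1666666666667) (257.0, 284.0)
(array([ 570.3, -139.1,   49.1]), [2.1, 2.1]) (array([ 595.5, -147.4,   47.8]), [7.0, 7.0])
(-16, 120) -29.4 [[322.8 248.4]] [[416.4 192. ]]
(-16, 120) 2.6 [[313.8 304.2]] [[422.4 265.2]]
(16, 120) -29.4 [[401.4 240.6]] [[367.2 243.6]]
(16, 120) 2.6 [[391.2 295.8]] [[373.8 318. ]]
```

```bash
python3 - <<'E'
from h import *
s=cv2.imread("pics/s5f.png")[:,:,::-1];c=cv2.imread("pics/c5f.png")[:,:,::-1]
W=np.array([[573.6,-137.7,48],[591.6,-143.4,48],[593.1,-150.1,48],[581.9,-180.4,48],[557.9,-171.7,48],[568.1,-142.5,48]])
outs=[]
for n,im,x0,y0 in [("side",s,365,255,),("scene",c,228,262)]:
    k=cv2.resize(np.ascontiguousarray(im[y0:y0+45,x0:x0+60]),None,fx=12,fy=12,interpolation=cv2.INTER_CUBIC)
    k=k[:,:,::-1].copy()
    k2=k.copy()
    cv2.polylines(k2,[((proj(n,W)-[x0-.5,y0-.5])*12).astype(np.int32)],True,(0,0,255),1)
    outs.append(np.hstack([k,k2]))
cv2.imwrite("pics/ov.png",cv2.resize(np.vstack(outs),(800,600)))
E
```

```text
(no output)
```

View pics/ov.png

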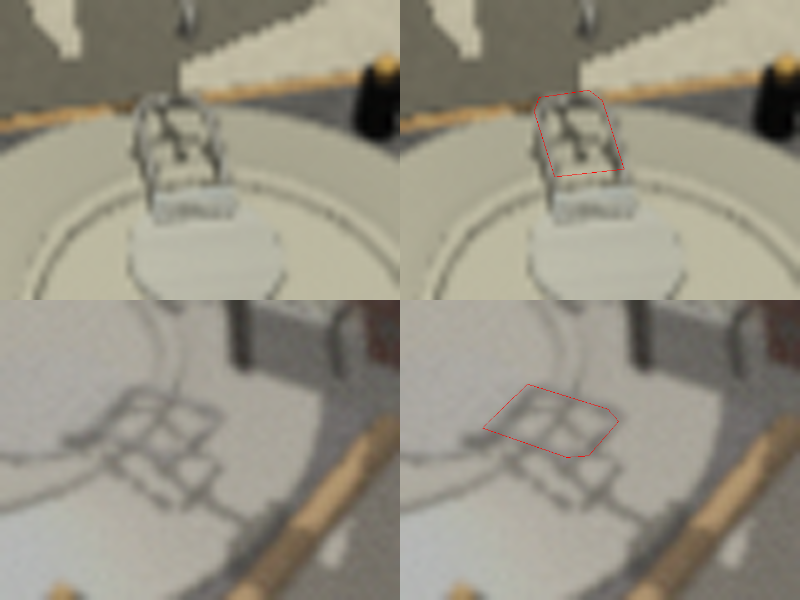

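Call:
arm_command(increments=[[[0.2,0.2,1],0.2],[[0.1,0.2,1],0],[[0,0,1],0],[[0,0,0.3],0],[[0,0,0],0],[[0,0,0],0]])

```text
t: 11.75
ee_pos: [628.0, -10.5, 56.5]
orientation: [3.087, -0.531, -0.037]
ft_force: [0.8, -0.7, -1.9]
width: 31.7
```

```bash
cat > look.py <<'E'
from h import *
import sys
def look(tag):
    outs=[]
    H=hookpos();print("hook",H.round(1))
    for n,x0,y0 in [("side",362,245),("scene",228,255)]:
        im=get_image(n);cv2.imwrite(f"pics/{tag}_{n}.png",im[:,:,::-1])
        k=cv2.resize(im[y0:y0+50,x0:x0+50,::-1],None,fx=8,fy=8,interpolation=cv2.INTER_CUBIC);outs.append(k)
    cv2.imwrite(f"pics/{tag}.png",np.hstack(outs))
look(sys.argv[1])
E
python3 -c "
from h import *
go(630.4,-8.9,60,-19.5)"; python3 look.py l1
```

```text
t 11.75 pos [628.  -10.5  56.5] ang -19.52 -> d cm [ 0.16 -0.23 -0.35] turn -0.02 ft [ 0.8  -0.75 -1.86] w 31.7 zax [-0.024 -0.005 -1.   ]
hook [ 577.  -155.1   65.9]
```

View pics/l1.png

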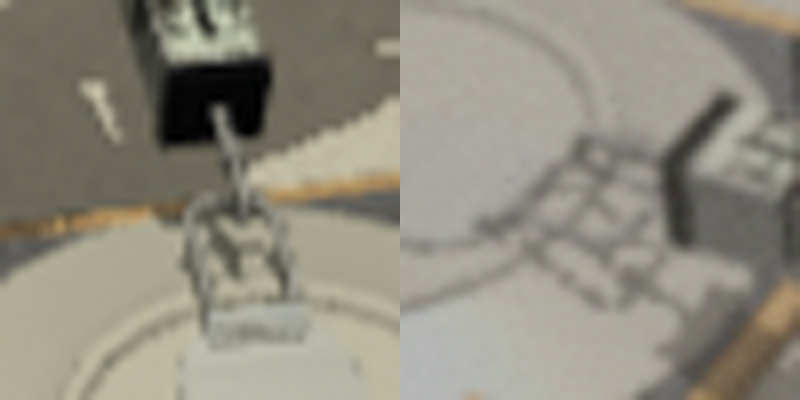

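Call:
arm_command(increments=[[[0.2,-0.15,0],0],[[0,-0.05,0.1],0],[[0,0,0.5],0],[[0,0,0.4],0],[[0,0,0],0]])

```text
t: 12.35
ee_pos: [631.8, -9.0, 47.3]
orientation: [3.088, -0.53, -0.032]
ft_force: [0.4, -0.1, -1.6]
width: 31.7
```

```bash
python3 -c "
from h import *
go(630.4,-8.9,41,-19.5)"; python3 look.py l2
```

```text
t 12.35 pos [631.8  -9.   47.3] ang -19.5 -> d cm [-0.12  0.03  0.64] turn -0.0 ft [ 0.38 -0.11 -1.58] w 31.7 zax [-0.021 -0.005 -1.   ]
hook [ 580.8 -153.6   56.5]
```

View pics/l2.png

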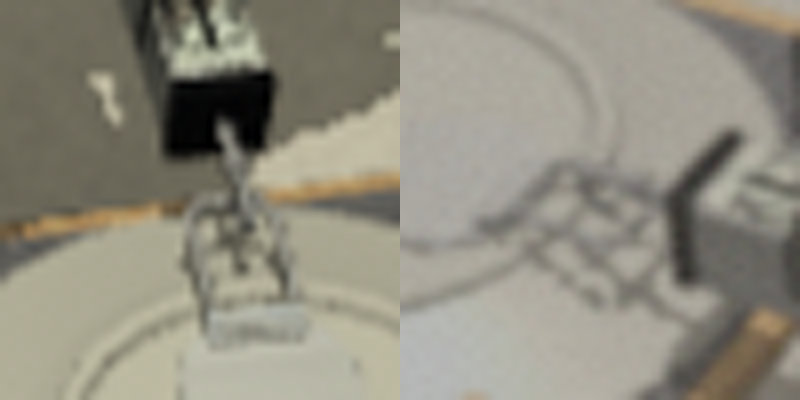

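Call:
arm_command(increments=[[[-0.1,0,0.3],0],[[0,0,0.3],0],[[0,0,0.1],0],[[0,0,0],0]])

```text
t: 12.85
ee_pos: [630.8, -8.8, 40.3]
orientation: [3.088, -0.531, -0.031]
ft_force: [0.3, -0.4, -1.1]
width: 31.7
```

```bash
python3 -c "
from h import *
go(630.4,-8.9,40,-19.5)"; python3 look.py l3
```

```text
t 12.85 pos [630.8  -8.8  40.3] ang -19.51 -> d cm [-0.04  0.03  0.03] turn -0.01 ft [ 0.32 -0.43 -1.11] w 31.7 zax [-0.021 -0.005 -1.   ]
hook [ 579.8 -153.3   49.4]
```

View pics/l3.png

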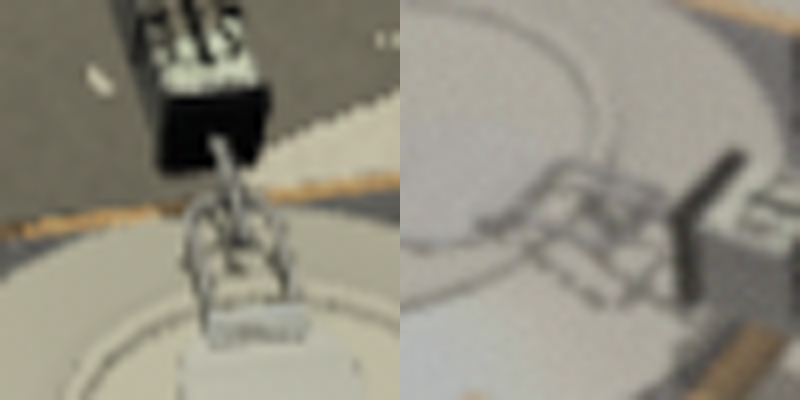

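Call:
arm_command(increments=[[[0,-0.3,0.04],0],[[0,-0.3,0.03],0],[[0,-0.3,0],0],[[0,-0.2,0],0],[[0,0,0],0]])

```text
t: 13.45
ee_pos: [635.4, 2.7, 39.9]
orientation: [3.088, -0.531, -0.029]
ft_force: [0.8, -0.2, -2.2]
width: 32.0
```

```bash
python3 -c "
from h import *
go(630.4,-8.9,40,-19.5)"; python3 look.py l4
```

```text
t 13.45 pos [635.4   2.7  39.9] ang -19.5 -> d cm [-0.08  1.26  0.01] turn -0.0 ft [ 0.78 -0.24 -2.16] w 32.0 zax [-0.02  -0.005 -1.   ]
hook [ 584.4 -141.9   49. ]
```

View pics/l4.png

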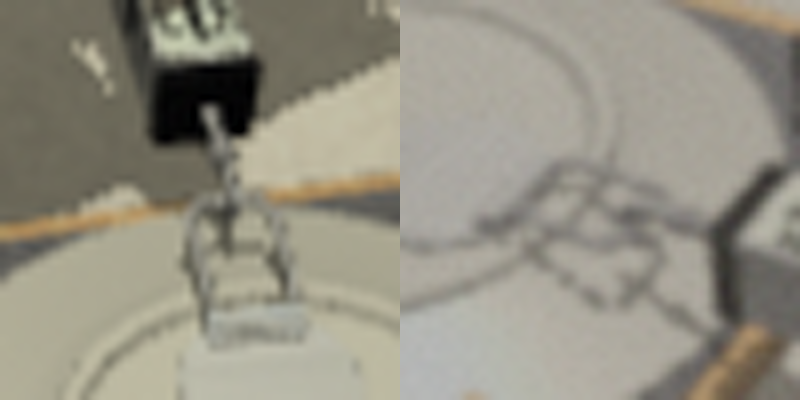

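Call:
arm_command(increments=[[[0,-0.25,0],0],[[0,-0.25,0],0],[[0,-0.2,0],0],[[0,-0.1,0],0]])

```text
t: 13.95
ee_pos: [637.5, 9.4, 39.6]
orientation: [3.087, -0.53, -0.031]
ft_force: [-1.0, -3.2, -2.0]
width: 31.8
```

```bash
python3 -c "
from h import *
go(630.4,-8.9,40,-19.5)"; python3 look.py l5
```

```text
t 13.95 pos [637.5   9.4  39.6] ang -19.5 -> d cm [-0.06  1.96 -0.01] turn -0.0 ft [-1.03 -3.19 -1.96] w 31.8 zax [-0.021 -0.006 -1.   ]
hook [ 586.5 -135.1   48.9]
```

View pics/l5.png

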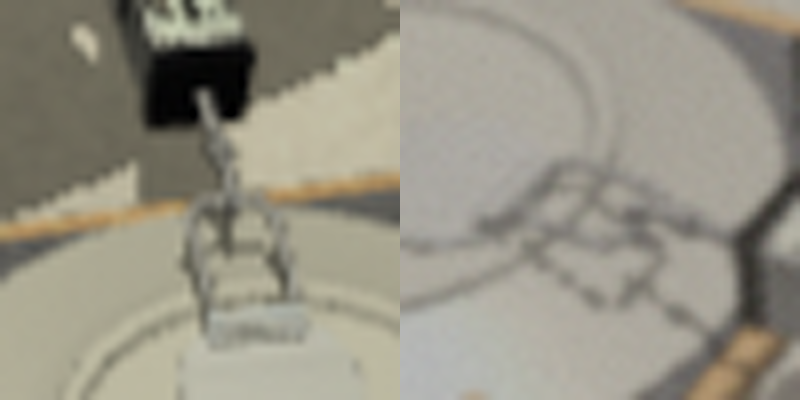

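Call:
arm_command(increments=[[[0,-0.25,0],0],[[0,-0.25,0],0],[[0,-0.25,0],0],[[0,-0.25,0],0],[[0,0,0],0]])

```text
t: 14.55
ee_pos: [639.7, 17.7, 39.0]
orientation: [3.084, -0.53, -0.035]
ft_force: [-1.0, -5.0, -1.4]
width: 31.3
```

```bash
cat > f.py <<'E'
from h import *
o=get_obs();u=np.array([np.cos(np.radians(70.5)),np.sin(np.radians(70.5)),0])
print("t",round(o["t"],2),"out",round(float(u@(o["ee_pos"]-[631,-8.9,40])),1),"pull",round(float(-u@o["ft_force"]),2),"ft",o["ft_force"].round(2),"pos",o["ee_pos"].round(1))
E
python3 f.py
```

```text
t 14.55 out 28.0 pull 5.07 ft [-0.96 -5.03 -1.38] pos [639.7  17.7  39. ]
```

Call:
arm_command(increments=[[[0,-0.25,0],0],[[0,-0.25,0],0],[[0,-0.25,0],0],[[0,0,0],0]])

```text
t: 14.95
ee_pos: [641.2, 23.4, 38.5]
orientation: [3.082, -0.528, -0.038]
ft_force: [-1.7, -5.6, -2.7]
width: 31.8
```

```bash
python3 f.py; python3 look.py l6
```

```text
t 14.95 out 33.8 pull 5.83 ft [-1.66 -5.6  -2.66] pos [641.2  23.4  38.5]
hook [ 590.3 -121.2   48.7]
```

View pics/l6.png

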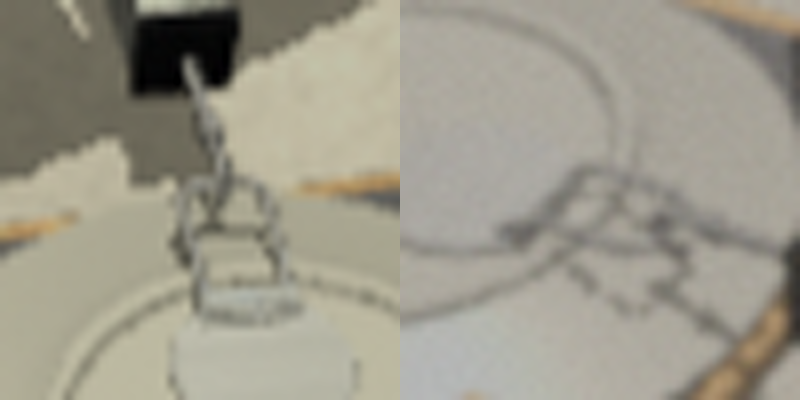

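Call:
arm_command(increments=[[[0,-0.25,-0.04],0],[[0,-0.25,-0.04],0],[[0,-0.2,-0.04],0],[[0,0,0],0]])

```text
t: 15.45
ee_pos: [642.0, 27.0, 38.3]
orientation: [3.078, -0.525, -0.042]
ft_force: [-0.9, -7.4, -3.7]
width: 31.7
```

```bash
python3 f.py
```

```text
t 15.45 out 37.5 pull 7.25 ft [-0.93 -7.36 -3.7 ] pos [642.   27.   38.3]
```

Call:
arm_command(increments=[[[0,-0.25,0.03],0],[[0,-0.25,0.03],0],[[0,-0.25,0],0],[[0,-0.25,0],0]])

```text
t: 15.85
ee_pos: [643.2, 31.9, 36.3]
orientation: [3.072, -0.52, -0.048]
ft_force: [-2.5, -9.9, -2.0]
width: 31.9
```

```bash
python3 f.py; python3 look.py l7
```

```text
t 15.85 out 42.6 pull 10.2 ft [-2.5  -9.93 -2.03] pos [643.2  31.9  36.3]
hook [ 593.1 -112.7   48.4]
```

View pics/l7.png

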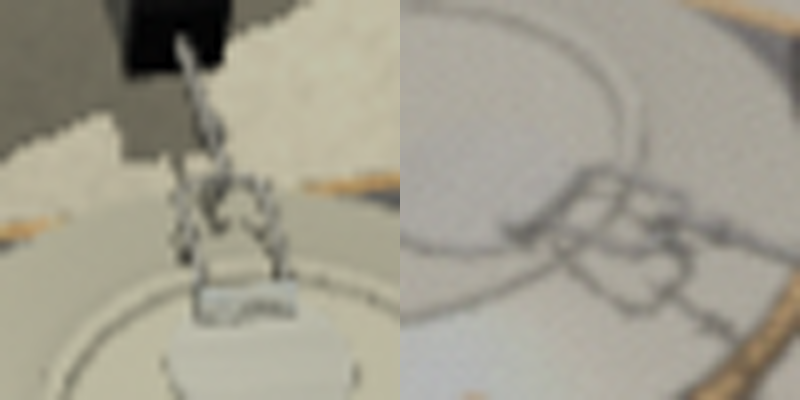

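Call:
arm_command(increments=[[[0,-0.25,-0.05],0],[[0,-0.25,-0.05],0],[[0,-0.25,-0.05],0],[[0,-0.25,-0.05],0]])

```text
t: 16.35
ee_pos: [643.3, 35.3, 35.9]
orientation: [3.064, -0.513, -0.057]
ft_force: [-2.2, -12.5, -3.7]
width: 31.9
```

```bash
python3 f.py; python3 f.py
```

```text
t 16.35 out 45.8 pull 12.57 ft [ -2.24 -12.54  -3.73] pos [643.3  35.3  35.9]
t 16.35 out 45.8 pull 12.57 ft [ -2.24 -12.54  -3.73] pos [643.3  35.3  35.9]
```

Call:
arm_command(increments=[[[0,-0.27,-0.05],0],[[0,-0.27,-0.05],0],[[0,-0.25,-0.05],0]])

```text
t: 16.65
ee_pos: [643.1, 37.4, 35.1]
orientation: [3.056, -0.508, -0.065]
ft_force: [-2.2, -12.3, -4.1]
width: 32.0
```

```bash
python3 f.py; python3 look.py l8; python3 -c "
from h import *
a=cv2.imread('pics/l8_side.png')[:,:,::-1];crop(a,340,170,100,90,8,'pics/s8.png')
a=cv2.imread('pics/l8_scene.png')[:,:,::-1];crop(a,230,230,120,80,6,'pics/c8.png')"
```

```text
t 16.65 out 47.7 pull 12.35 ft [ -2.15 -12.34  -4.14] pos [643.1  37.4  35.1]
hook [ 594.  -107.3   50. ]
```

View pics/s8.png

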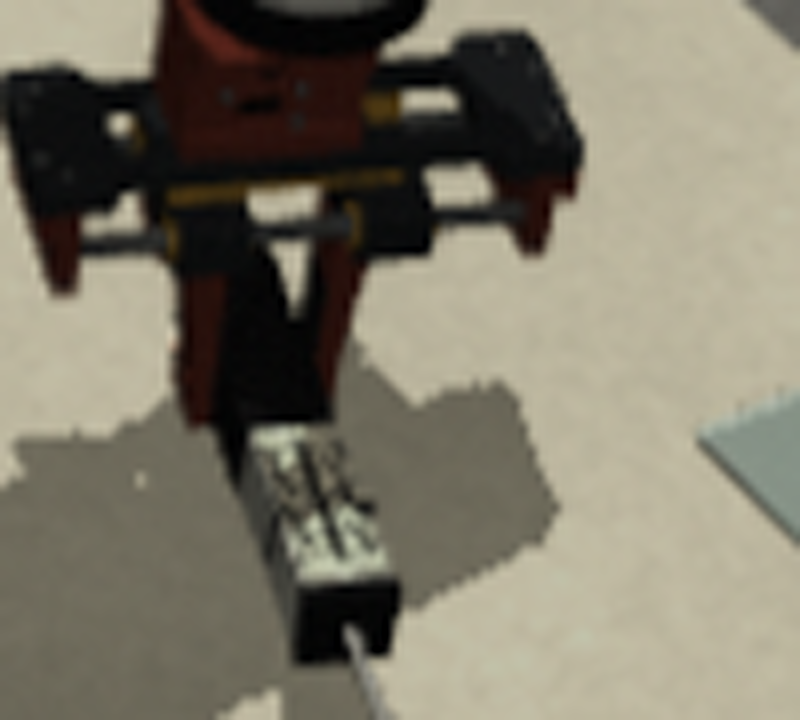

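View pics/c8.png

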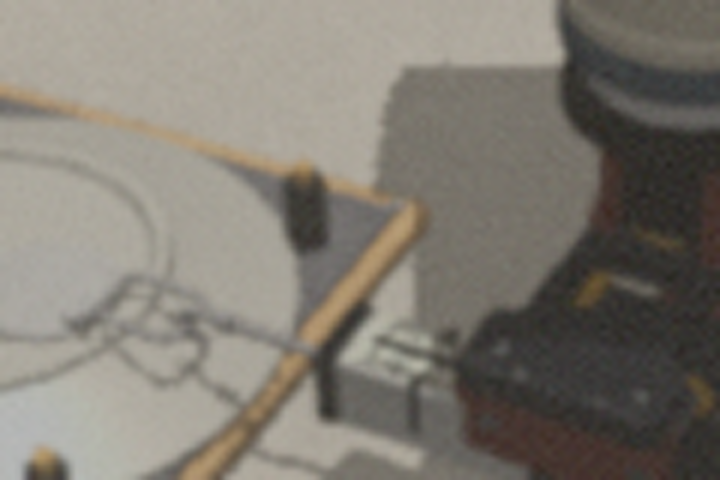

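Call:
arm_command(increments=[[[0,-0.32,0],0],[[0,-0.32,0],0],[[0,-0.32,0],0]])

```text
t: 17.05
ee_pos: [643.1, 40.2, 32.7]
orientation: [3.048, -0.501, -0.073]
ft_force: [-2.3, -13.8, -3.3]
width: 31.7
```

```bash
python3 f.py
```

```text
t 17.05 out 50.3 pull 13.75 ft [ -2.26 -13.79  -3.27] pos [643.1  40.2  32.7]
```

Call:
arm_command(increments=[[[0,-0.32,-0.12],0],[[0,-0.32,-0.12],0],[[0,-0.28,-0.12],0]])

```text
t: 17.35
ee_pos: [642.4, 42.1, 33.6]
orientation: [3.038, -0.494, -0.084]
ft_force: [-3.0, -14.5, -4.1]
width: 31.8
```

```bash
python3 f.py
```

```text
t 17.35 out 51.9 pull 14.69 ft [ -3.03 -14.51  -4.1 ] pos [642.4  42.1  33.6]
```

Call:
arm_command(increments=[[[0,-0.26,-0.1],0],[[0,-0.25,-0.1],0],[[0,-0.25,-0.1],0],[[0,-0.25,-0.1],0]])

```text
t: 17.75
ee_pos: [640.9, 42.2, 34.1]
orientation: [3.024, -0.485, -0.098]
ft_force: [-1.9, -14.5, -3.9]
width: 31.9
```

```bash
python3 f.py
```

```text
t 17.75 out 51.5 pull 14.29 ft [ -1.94 -14.47  -3.91] pos [640.9  42.2  34.1]
```

Call:
arm_command(increments=[[[0.05,-0.29,-0.1],0],[[0.05,-0.29,-0.1],0],[[0.05,-0.28,-0.1],0],[[0.05,-0.28,-0.1],0],[[0.05,-0.28,-0.1],0]])

```text
t: 18.25
ee_pos: [641.4, 43.1, 34.1]
orientation: [3.007, -0.475, -0.117]
ft_force: [-3.0, -14.8, -3.1]
width: 31.8
```

```bash
python3 f.py; python3 look.py l9; python3 -c "
from h import *
a=cv2.imread('pics/l9_side.png')[:,:,::-1];crop(a,330,170,120,110,6.5,'pics/s9.png')
o=get_obs();R=cv2.Rodrigues(o['orientation'])[0];print(R.round(3))"
```

```text
t 18.25 out 52.4 pull 14.94 ft [ -2.97 -14.8   -3.1 ] pos [641.4  43.1  34.1]
hook [ 595.5 -101.6   57.7]
[[ 0.949 -0.303 -0.091]
 [-0.311 -0.947 -0.082]
 [-0.061  0.106 -0.993]]
```

View pics/s9.png

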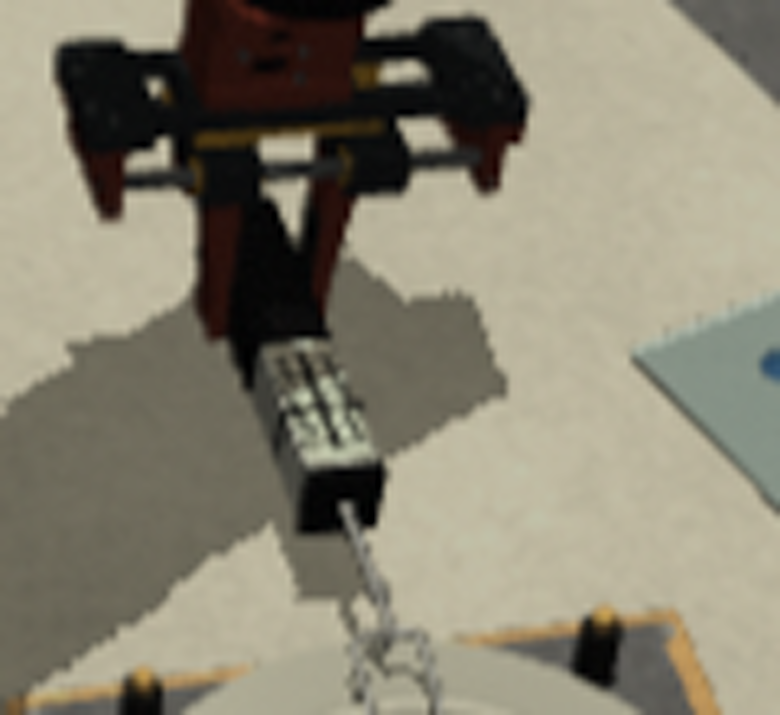

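Call:
arm_command(increments=[[[0.04,-0.28,-0.1],0],[[0.04,-0.28,-0.1],0],[[0.04,-0.28,-0.1],0],[[0.04,-0.28,-0.1],0],[[0.04,-0.28,-0.1],0]])

```text
t: 18.85
ee_pos: [640.9, 43.6, 33.7]
orientation: [2.988, -0.465, -0.138]
ft_force: [-3.3, -14.1, -3.8]
width: 31.4
```

```bash
python3 f.py
```

```text
t 18.85 out 52.8 pull 14.44 ft [ -3.34 -14.13  -3.82] pos [640.9  43.6  33.7]
```

Call:
arm_command(increments=[[[0.04,-0.29,-0.1],0],[[0.04,-0.29,-0.1],0],[[0.04,-0.29,-0.1],0],[[0.04,-0.28,-0.1],0],[[0.04,-0.28,-0.1],0]])

```text
t: 19.35
ee_pos: [640.4, 44.2, 33.1]
orientation: [2.969, -0.456, -0.158]
ft_force: [-2.9, -14.1, -3.8]
width: 31.9
```

```bash
python3 f.py
```

```text
t 19.35 out 53.2 pull 14.24 ft [ -2.91 -14.08  -3.78] pos [640.4  44.2  33.1]
```

```bash
python3 -c "
from h import *
im=get_image('wrist');crop(im,220,200,200,150,4,'pics/w10.png')
im=get_image('scene');crop(im,260,250,100,70,8,'pics/c10.png')"; python3 f.py
```

```text
t 19.45 out 53.3 pull 14.49 ft [ -2.56 -14.47  -3.93] pos [640.4  44.3  33. ]
```

View pics/w10.png

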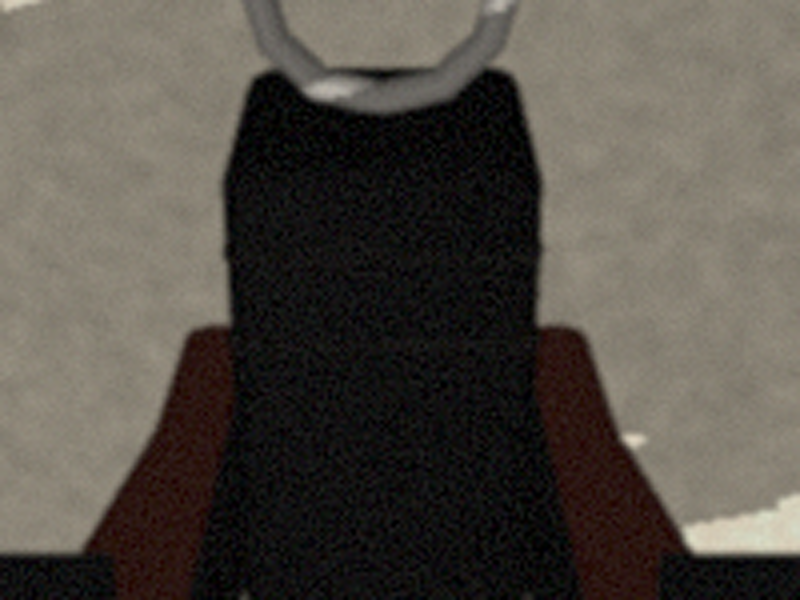

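View pics/c10.png

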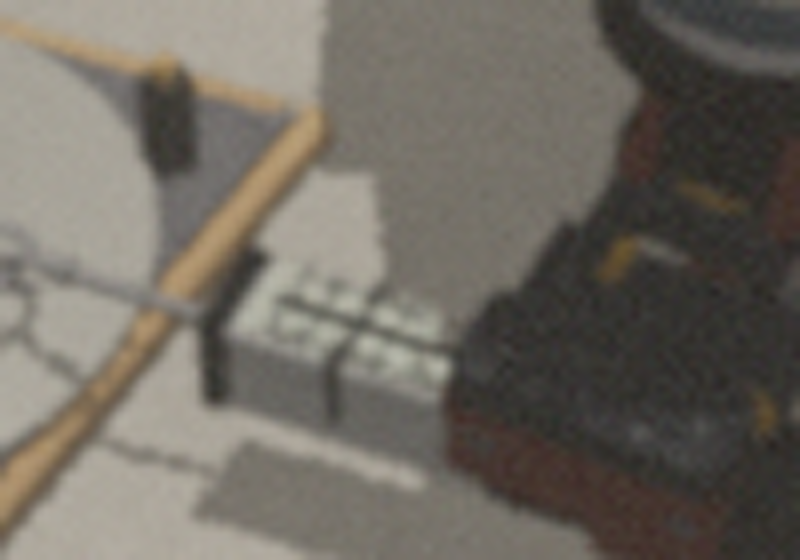

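```bash
python3 -c "
from h import *
go(640.4-.334*32,44.3-.943*32,33,-19.5);o=get_obs();R=cv2.Rodrigues(o['orientation'])[0];print(R.round(3))"
```

```text
t 19.45 pos [640.4  44.3  33. ] ang -17.81 -> d cm [-0.1   3.16  0.48] turn 1.69 ft [ -2.56 -14.47  -3.93] w 31.9 zax [-0.124 -0.116 -0.986]
[[ 0.949 -0.291 -0.124]
 [-0.305 -0.945 -0.116]
 [-0.083  0.148 -0.986]]
```

Call:
arm_command(increments=[[[0,0.3,0.05],0],[[0,0.3,0.05],0],[[0,0.3,0.05],0],[[0,0.3,0.05],0],[[0,0.3,0.05],0]])

```text
t: 19.95
ee_pos: [633.6, 22.8, 31.5]
orientation: [2.96, -0.449, -0.164]
ft_force: [-0.8, -3.4, -1.4]
width: 32.0
```

```bash
python3 f.py
```

```text
t 19.95 out 30.8 pull 3.5 ft [-0.8  -3.43 -1.41] pos [633.6  22.8  31.5]
```

Call:
arm_command(increments=[[[0,0.3,0],0],[[0,0.3,0],0],[[0,0.2,0],0],[[0,0,0],0]])

```text
t: 20.35
ee_pos: [631.9, 16.0, 32.9]
orientation: [2.963, -0.451, -0.162]
ft_force: [-0.8, -0.5, -2.1]
width: 32.0
```

```bash
python3 f.py; python3 look.py l11
```

```text
t 20.35 out 23.8 pull 0.7 ft [-0.78 -0.46 -2.09] pos [631.9  16.   32.9]
hook [ 588.7 -128.1   63.9]
```

View pics/l11.png

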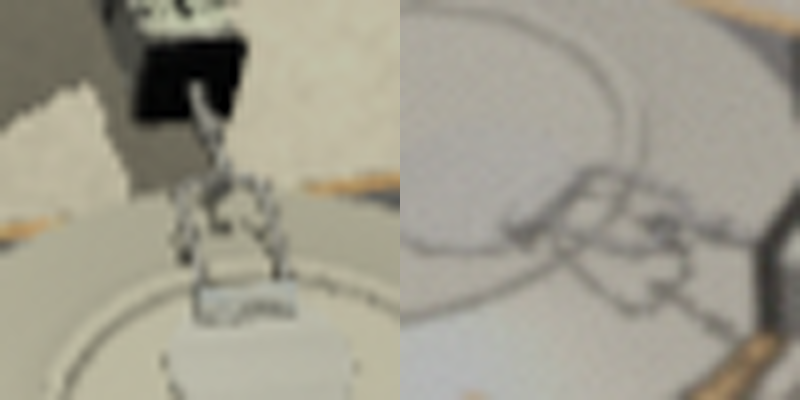

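Call:
arm_command(increments=[[[0,0.3,0.05],0],[[0,0.3,0.05],0],[[0,0.3,0.05],0],[[0,0.1,0],0],[[0,0,0],0]])

```text
t: 20.95
ee_pos: [628.9, 6.6, 33.1]
orientation: [2.963, -0.451, -0.161]
ft_force: [0.1, -0.3, -1.1]
width: 32.0
```

```bash
python3 f.py; python3 look.py l12
```

```text
t 20.95 out 13.9 pull 0.24 ft [ 0.14 -0.3  -1.09] pos [628.9   6.6  33.1]
hook [ 585.7 -137.6   63.9]
```

View pics/l12.png

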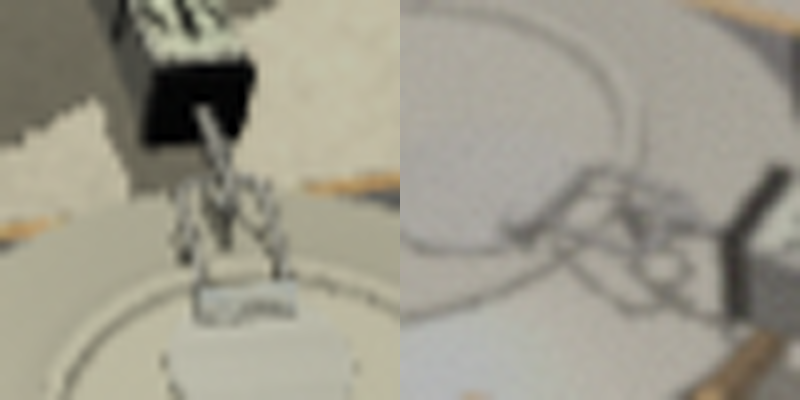

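Call:
arm_command(increments=[[[0,0.25,0.04],0],[[0,0.15,0],0],[[0,0,0],0]])

```text
t: 21.35
ee_pos: [627.7, 2.7, 33.3]
orientation: [2.964, -0.45, -0.161]
ft_force: [-0.2, 0.6, -1.5]
width: 31.8
```

```bash
python3 f.py
```

```text
t 21.35 out 9.9 pull -0.48 ft [-0.24  0.59 -1.47] pos [627.7   2.7  33.3]
```

Call:
arm_command(increments=[[[-0.03,0.05,-0.3],0],[[-0.03,0.05,-0.3],0],[[0,0,0],0]])

```text
t: 21.65
ee_pos: [627.7, 2.7, 40.0]
orientation: [2.964, -0.45, -0.161]
ft_force: [-0.1, 0.4, -1.2]
width: 31.9
```

```bash
python3 f.py; python3 look.py l13
```

```text
t 21.65 out 9.8 pull -0.32 ft [-0.11  0.37 -1.17] pos [627.7   2.7  40. ]
hook [ 584.5 -141.5   70.8]
```

View pics/l13.png

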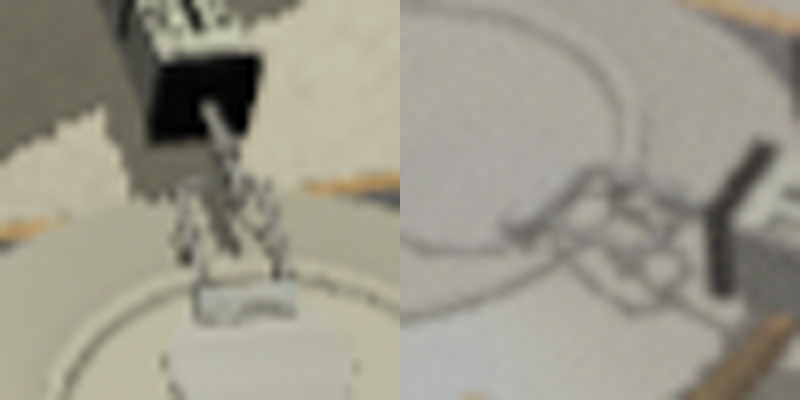

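Call:
arm_command(increments=[[[-0.04,0.07,-0.4],0],[[-0.04,0.07,-0.4],0],[[0,0,0],0]])

```text
t: 22.05
ee_pos: [627.2, 2.6, 48.4]
orientation: [2.964, -0.45, -0.162]
ft_force: [0.2, -0.7, -2.0]
width: 31.9
```

```bash
python3 f.py; python3 look.py l14
```

```text
t 22.05 out 9.6 pull 0.57 ft [ 0.16 -0.66 -2.02] pos [627.2   2.6  48.4]
hook [ 584.1 -141.5   79.2]
```

View pics/l14.png

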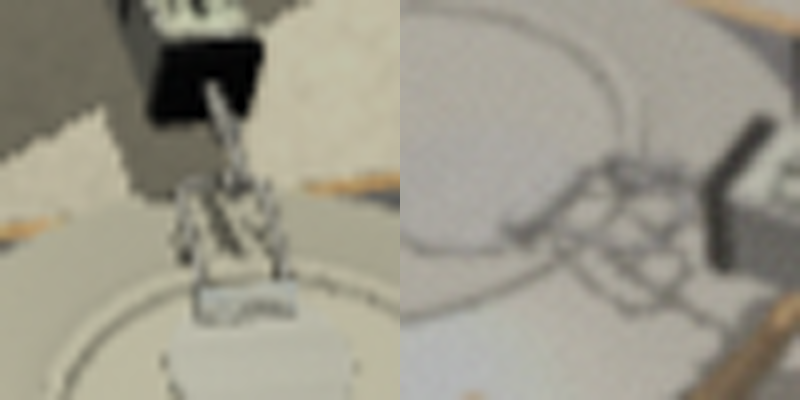

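Call:
arm_command(increments=[[[-0.08,0.15,-0.8],0],[[-0.12,0.22,-1.5],0],[[-0.12,0.22,-1.5],0],[[0,0,-0.5],0],[[0,0,0],0]])

```text
t: 22.65
ee_pos: [628.3, 3.3, 96.3]
orientation: [2.964, -0.45, -0.161]
ft_force: [0.6, -0.1, -1.1]
width: 31.8
```

```bash
python3 f.py; python3 look.py l15; python3 -c "
from h import *
a=cv2.imread('pics/l15_side.png')[:,:,::-1];crop(a,330,150,130,160,3.7,'pics/s15.png')
a=cv2.imread('pics/l15_scene.png')[:,:,::-1];crop(a,150,200,230,140,3.4,'pics/c15.png')"
```

```text
t 22.65 out 10.6 pull -0.1 ft [ 0.59 -0.1  -1.12] pos [628.3   3.3  96.3]
hook [ 585.1 -140.8  127.1]
```

View pics/s15.png

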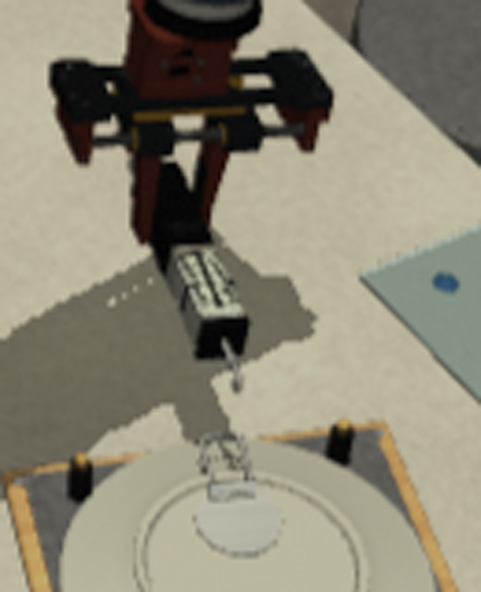

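View pics/c15.png

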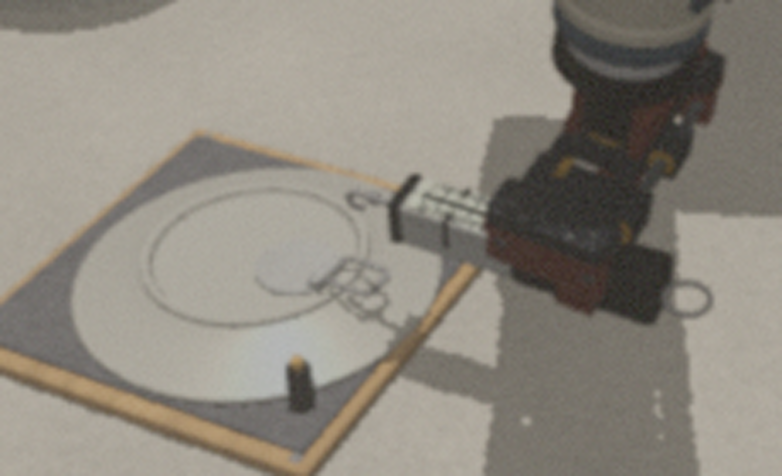

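```bash
python3 -c "
from h import *
print(tri((330+237/3.7-.5,150+388/3.7-.5),(150+350/3.4-.5,200+199/3.4-.5)))
go(628.3+.334*140,3.3+.943*140,60,-19.5)"
```

```text
(array([ 580.8, -148.8,  109.7]), [0.9, 0.9])
t 22.75 pos [627.7   3.2  95.2] ang -17.65 -> d cm [  0.81 -14.39   1.26] turn 1.85 ft [ 0.63  0.51 -1.9 ] w 31.8 zax [-0.127 -0.121 -0.984]
```

Call:
arm_command(increments=[[[0,-1.5,0],0],[[0,-2.5,-0.35],0],[[0,-2.5,-0.35],0],[[0,-2.5,-0.35],0],[[0,-2,-0.3],0],[[0,-1,-0.15],0],[[0,0,0],0],[[0,0,0],0]])

```text
t: 23.55
ee_pos: [663.3, 126.8, 86.1]
orientation: [2.961, -0.449, -0.173]
ft_force: [0.2, -0.1, -2.1]
width: 31.9
```

```bash
python3 f.py; python3 -c "
from h import *
go(675,135,40,-19.5)
im=get_image('side');crop(im,300,120,180,140,4.4,'pics/s16.png')
im=get_image('scene');crop(im,230,200,200,140,4,'pics/c16.png')"
```

```text
t 23.55 out 138.7 pull 0.02 ft [ 0.24 -0.1  -2.12] pos [663.3 126.8  86.1]
t 23.55 pos [663.3 126.8  86.1] ang -17.68 -> d cm [ 1.28 -1.83  4.27] turn 1.82 ft [ 0.24 -0.1  -2.12] w 31.9 zax [-0.134 -0.122 -0.983]
```

View pics/s16.png

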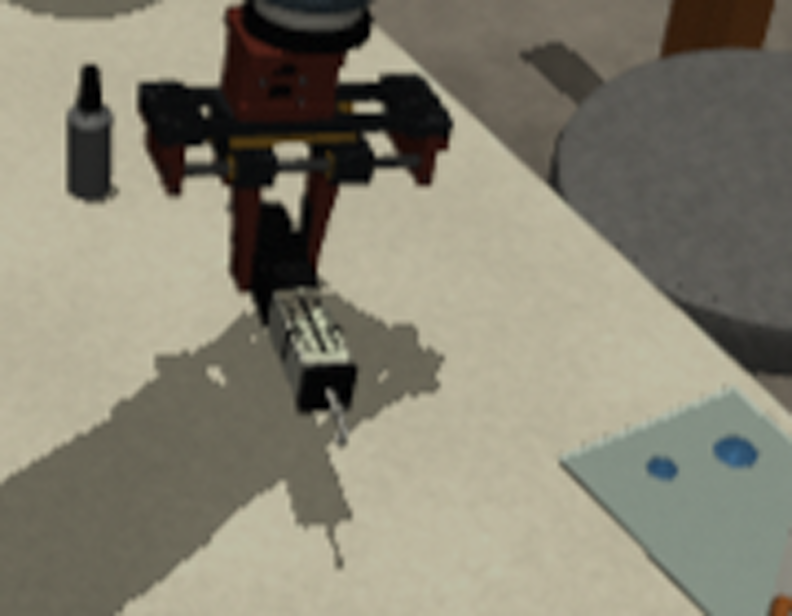

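View pics/c16.png

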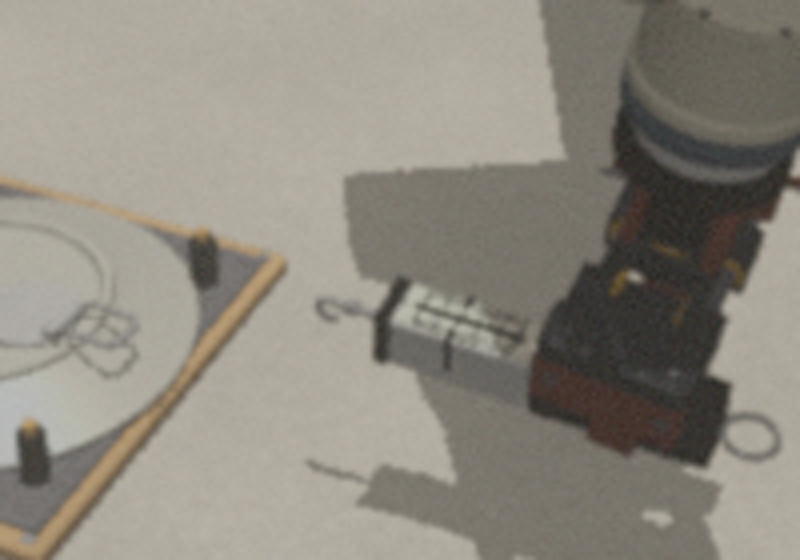

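```bash
python3 -c "
from h import *
go(663.3,126.8,10,-19.5)"
```

```text
t 23.65 pos [663.3 126.2  86.3] ang -17.73 -> d cm [ 0.68 -1.25  7.49] turn 1.77 ft [-0.11  0.12 -1.11] w 31.8 zax [-0.134 -0.122 -0.983]
```

Call:
arm_command(increments=[[[0.09,-0.17,1],0],[[0.14,-0.25,1.5],0],[[0.14,-0.25,1.5],0],[[0.14,-0.25,1.5],0],[[0.07,-0.12,0.7],0],[[0,0,0],0],[[0,0,0],0]])

```text
t: 24.35
ee_pos: [661.7, 123.2, 15.6]
orientation: [2.959, -0.456, -0.178]
ft_force: [-0.6, -0.0, -1.5]
width: 31.7
```

```bash
python3 -c "
from h import *
go(663.3,126.8,8,-19.5)"
```

```text
t 24.35 pos [661.7 123.2  15.6] ang -17.96 -> d cm [ 0.11 -0.51  0.68] turn 1.54 ft [-0.65 -0.02 -1.49] w 31.7 zax [-0.138 -0.122 -0.983]
```

Call:
arm_command(increments=[[[0.03,-0.06,0.35],0],[[0.03,-0.05,0.3],0],[[0,0,0.1],0],[[0,0,0],0]])

```text
t: 24.75
ee_pos: [662.7, 123.5, 8.9]
orientation: [2.96, -0.456, -0.175]
ft_force: [-0.1, 0.8, -1.7]
width: 32.0
```

```bash
python3 -c "
from h import *
go(661.7,123.2,5,-19.5)"
```

```text
t 24.75 pos [662.7 123.5   8.9] ang -17.94 -> d cm [-0.05  0.    0.4 ] turn 1.56 ft [-0.13  0.78 -1.7 ] w 32.0 zax [-0.136 -0.122 -0.983]
```

Call:
arm_command(increments=[[[0,-0.03,0.25],0],[[0,-0.02,0.15],0],[[0,0,0],0]])

```text
t: 25.05
ee_pos: [663.0, 123.6, 6.7]
orientation: [2.96, -0.456, -0.173]
ft_force: [0.3, 0.5, -2.5]
width: 32.2
```

```bash
python3 -c "
from h import *
go(661.7,123.2,5,-19.5)"
```

```text
t 25.05 pos [663.  123.6   6.7] ang -17.93 -> d cm [-0.09  0.05  0.19] turn 1.57 ft [ 0.26  0.52 -2.45] w 32.2 zax [-0.135 -0.122 -0.983]
```

Call:
arm_command(increments=[[[0,-0.03,0.2],0],[[0,-0.03,0.2],0],[[0,0,0],0]])

```text
t: 25.35
ee_pos: [662.9, 123.2, 5.3]
orientation: [2.959, -0.456, -0.172]
ft_force: [-0.5, 0.3, -1.3]
width: 31.7
```

```bash
python3 -c "
from h import *
go(661.7,123.2,5,-19.5)
im=get_image('side');crop(im,300,120,180,140,4.4,'pics/s17.png')"
```

```text
t 25.35 pos [662.9 123.2   5.3] ang -17.92 -> d cm [-0.11  0.03  0.05] turn 1.58 ft [-0.5   0.35 -1.3 ] w 31.7 zax [-0.134 -0.123 -0.983]
```

View pics/s17.png

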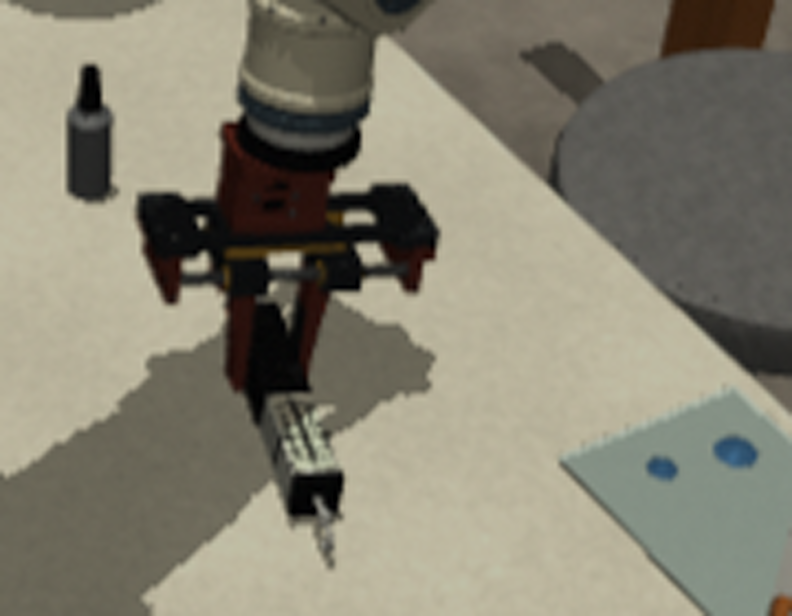

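Call:
arm_command(gripper=0.65, increments=[[[0,0,0],0],[[0,0,0],0],[[0,0,0],0],[[0,0,0],0],[[0,0,0],0]])

```text
t: 25.9
ee_pos: [663.0, 123.4, 4.8]
orientation: [2.96, -0.456, -0.172]
ft_force: [-1.4, 0.2, 1.0]
width: 57.0
```

```bash
python3 -c "
from h import *
go(661.7,123.2,5,-19.5)
im=get_image('side');crop(im,300,120,180,140,4.4,'pics/s18.png')
im=get_image('wrist');cv2.imwrite('pics/w18.png',im[:,:,::-1])"
```

```text
t 25.9 pos [663.  123.4   4.8] ang -17.91 -> d cm [-0.12  0.06 -0.  ] turn 1.59 ft [-1.4   0.21  1.04] w 57.0 zax [-0.134 -0.123 -0.983]
```

View pics/s18.png

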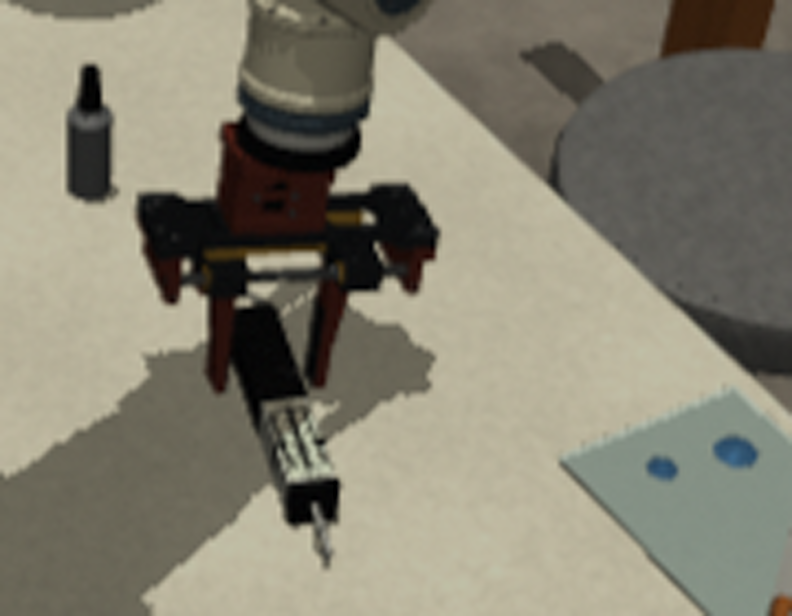

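View pics/w18.png

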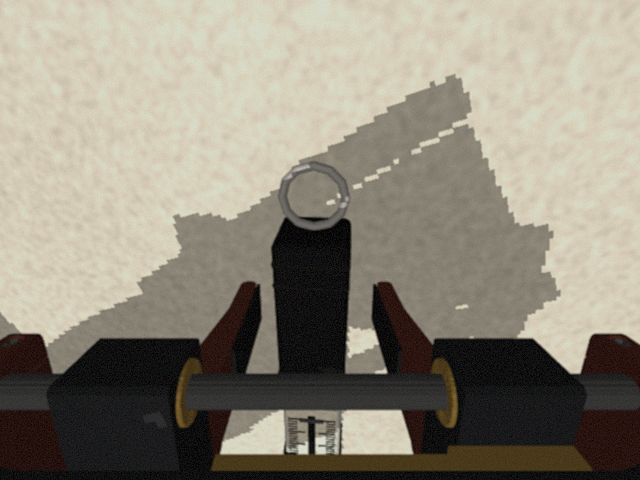

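Call:
arm_command(increments=[[[0,0,-0.5],0],[[0,0,-1],0],[[0,0,-2],0],[[0,0,-2.5],0],[[0,0,-2.5],0],[[0,0,-2.5],0],[[0,0,-2],0],[[0,0,-1],0],[[0,0,0],0],[[0,0,0],0],[[0,0,0],0]])

```text
t: 27.1
ee_pos: [683.8, 141.5, 151.9]
orientation: [2.961, -0.456, -0.166]
ft_force: [0.0, -0.1, 0.7]
width: 57.0
```

```bash
python3 -c "
from h import *
go(661.7,123.2,5,-19.5)
im=get_image('side');cv2.imwrite('pics/s19.png',im[:,:,::-1]);crop(im,300,120,180,170,3.5,'pics/s19c.png')
im=get_image('scene');cv2.imwrite('pics/c19.png',im[:,:,::-1]);crop(im,120,200,260,150,3,'pics/c19c.png')"
```

```text
t 27.1 pos [683.8 141.5 151.9] ang -17.89 -> d cm [-0.25  0.08 14.97] turn 1.61 ft [ 0.03 -0.07  0.73] w 57.0 zax [-0.13  -0.122 -0.984]
```

View pics/s19c.png

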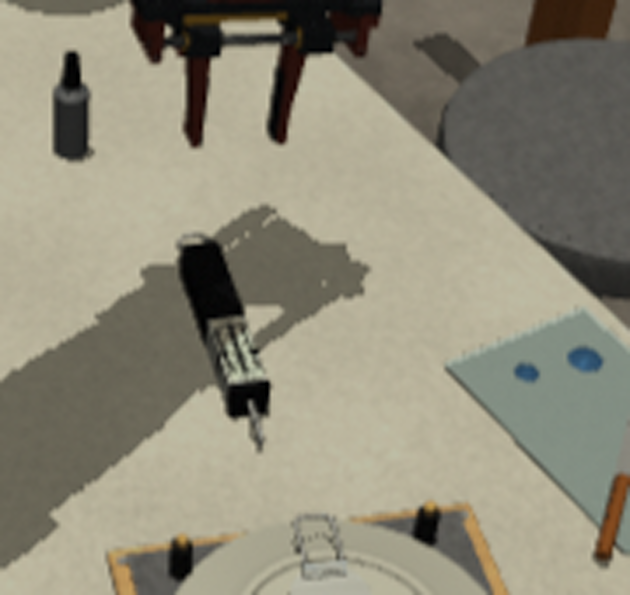

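View pics/c19.png

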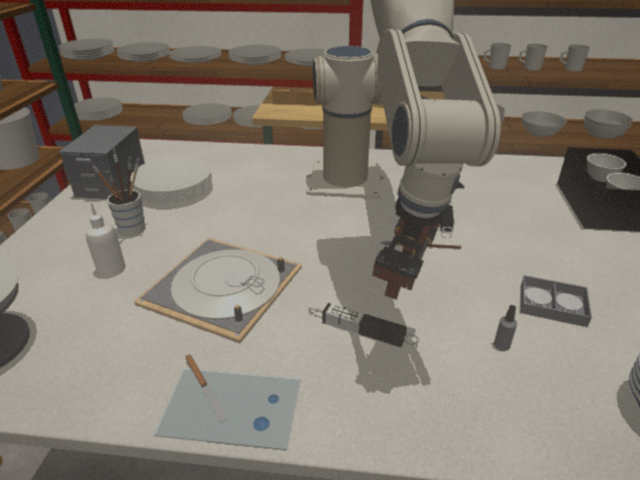

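View pics/c19c.png

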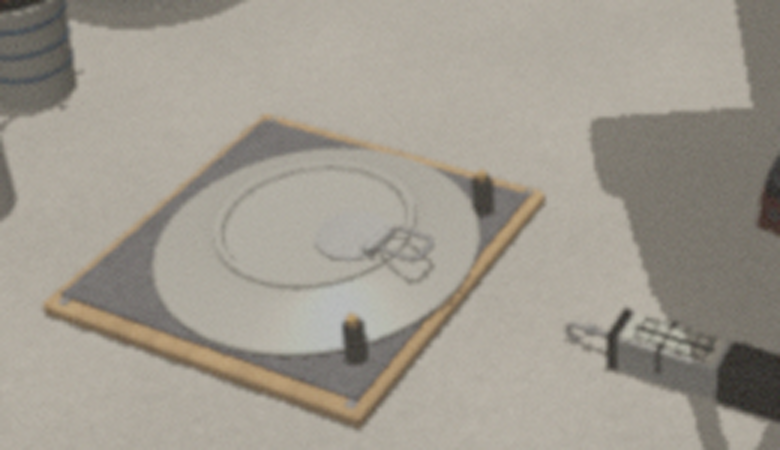

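The balance lies flat and clear of the board, with its hook at scene (312,312). The plate rests flat against its pegs and the bystanders look unmoved. Handing in.

```bash
python3 -c "
from h import *
print(close_job())"
```

```text
the job is handed in; nothing more can be done
None
```

I gripped the balance farthest from the base, hooked the hanger's loop from above and pulled straight out. The plate slid about 8 mm until it met its pegs. The job is handed in; no verdict is reported.

- **Hold:** The wrist force read 14.2 to 14.9 N for about 2.1 s (t = 17.35 to 19.45 s). The pointer looked level with the 15 N clip, and no reading went above 15 N.
- **Release:** I eased off to slack, unhooked upward without catching the loop, and laid the balance on open bench at about (663, 123). I let it go with the fingertips about 5 mm above the bench.
- **Last checks:** The final pictures show the balance flat with its hook well clear of the loop. The plate is on its board, the bystanders look unmoved, and the gripper is raised about 150 mm and touching nothing. I judged these by eye and did not measure them.
- **What disagreed:** Under load the tool tilted about 9°, so my computed hook height ran 10 to 15 mm above where the pictures showed it. The balance had turned in the pads and stayed within about 3° of level.

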